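# Load a round bar into a cross-drilling fixture

## Robot

A 6-joint arm with a two-finger parallel gripper is mounted at the origin on the work surface. World frame = base frame: x ahead of the robot, y to its left, z up, the work surface at z = 0. Lengths are in m, angles in rad, forces in N, time in s.
With the tool pointing down it reaches from about 0.375 to 0.9 m from the base axis. Payload 3.1 kg.
Tool frame: the origin (TCP) lies midway between the tips of the shut fingers; the grasp point (between the pads) lies 19 mm behind it; z points along the fingers, y is the direction in which the jaws open and shut (so a half turn about z gives the same grasp; the last joint's range is limited). The gripper opens to 87 mm and grips with 3 to 60 N. Pads are 19 mm wide; open, the fingers measure 117 mm over their backs; the gripper's body (75 mm by 190 mm) begins 51 mm behind the grasp point.
Start: joints at [-1.302, 0.527, 1.433, -0, 1.181, -0.178], TCP at [0.271, -0.563, 0.223] pointing down, gripper open.
Joint ranges: [-3.08, 3.08], [-0.75, 2.2], [0.22, 2.44], [-1.43, 4.57], [0, 2.65], [-2.85, 2.85]. Speed limits (rad/s): [2.79, 2.79, 3.14, 3.14, 3.14, 3.14].

## Interface

Orientations are given as a 3x3 rotation matrix whose columns are the frame's x, y, z axes.
In Python, from cell import manip, vision gives the robot as it stands.
- The arm moves only by the tool move_arm, never from a script. Its argument "plan" is text: rows parted by semicolons, each of 5 numbers parted by spaces: the opening, from -1 (shut) to 1 (fully open), then the shift along the tool's x, y, z in cm, then the turn about the tool's z in rad. In form: gripper dx dy dz turn; .... A call has 1 to 10 rows; each row is the pose to reach, as a shift and turn from the pose measured when the call began, along the tool's axes at that moment; what a row does not reach only later rows make up. A row lasts 1/12 s, in which the tool goes at most 41.7 mm and 7.16 degrees, less where a joint would pass 70% of its speed; a pose out of reach is approached as far as the arm can. A call with a gripper value outside its range is refused whole. The fingers move at their own pace and stop on an object; "grip_force" is the grip in N (left out, the last holds). Time passes only in rows, so rows that repeat a pose let the fingers close. It gives the time, the measured TCP pose, the force and the opening at its end, in the units of the state.
- manip.sense(): the state, without advancing time (a new reading comes with each control period).
- vision.grab_frame(name): name is "side" or "top"; returns the picture (384x512x3 uint8, blue, green, red); there is no depth.
- vision.calibration(name): a dict with "fovy" (degrees; the focal length in pixels is half the picture's height over the tangent of half this angle, whatever the lens; pixels are square), "cx", "cy" (the principal point, pixels), "rvec" (rotation vector, rad) and "tvec" (3), from world to camera coordinates, as OpenCV has them. Camera axes: x right, y down, z forward; pixel columns grow to the right and rows downward; lengths in m; the calibration is good to about 2 mm. A picture is of the moment at which its call begins. calibration takes no time and is no camera call.
- manip.hand_in(): hands the job in, once; it reports no verdict.
The state is a dict: "t": time; "qpos": joint angles; "joint_vel": joint speeds; "joint_torque": joint torques, N m; "tcp_pos": TCP position; "eef_rot": TCP orientation; "contact_force": force on the tool from outside, world axes, zero at the start; "torque": the same for the moment, N m; "grip_width": opening from 0.0 (shut) to 1.0 (fully open).
Only numpy, scipy, OpenCV 4.12 (cv2) and the standard library are available. Lean on these libraries where they do the work, as an engineer would, in place of code of your own. Each camera call takes 0.05 s, during which the arm holds its last target.

## Task

Load the thick round bar into the drilling fixture: lower it gently into the two V-blocks, a little short of the end stop, so that it settles home in both, then slide it along them until its end bears lightly on the stop screw. Let go and press the toggle clamp's handle down flat, so that the bar is clamped there. Do not drop the bar, force it down into the V-blocks or ram the stop, and leave the other things on the bench where they are.

Things in the scene. Friction and masses are not known exactly. Their poses are not given: they have to be found in the camera images.
- bar: the thick round steel bar, 24 mm diameter, 220 mm long, 0.6 to 0.9 kg, both ends alike; origin at its centre, its length along its y (either end may point to the stop). Starts level in one of the three notches of the wooden rest, its axis 53 mm above the table; grip it from above across its middle
- rest: fixed wooden rest, a board with two notched battens 52 mm tall that run along its x, 150 mm apart; three V-notches 70 mm apart hold the thick round bar, a square bar and a thin round bar in any order, all along its y. Clear between the battens: 128 mm. Origin under the battens' midline, 60 mm to the -x side of the middle notch
- fixture: fixed steel plate 150 x 268 x 12 mm with two V-blocks, each 30 mm long (y), 60 mm wide (x), tops 57 mm above the table, 90 degree V 19 mm deep along y; 110 mm clear between them. Origin on the table under the V axis, midway between the blocks (at y = -70 and +70 mm). A 24 mm bar lies home with its axis at x = 0, 55 mm above the origin; stop beyond +y, clamp on the +x side
- stop: fixed upright bracket on the plate's +y end, carrying the stop screw. Origin on its front face (towards the V-blocks), on the V axis 55 mm up; y points away from the V-blocks. The screw's button, 18 mm diameter, is coaxial with the bar; its face stands 10 to 26 mm out from the bracket's front face (towards -y), set differently each time and not measured: find it by feel or sight
- clamp: hold-down toggle clamp (base 46 x 34 mm) on the plate, 72 mm to the +x side of the V axis, beside the V-block at y = -70 mm; axes as the fixture's; origin under its base, 12 mm above the table. Open, its arm stands upright, 135 mm above the base; as the handle goes down away from the bar, the arm swings over and its sprung rubber nose presses the bar with about 8 N
- clamp_pivot (a point): point on the hinge axis (along the fixture's y) of the clamp's handle, 82 mm above the table, 84 mm to the +x side of the V axis
- clamp_grip (a point): point on the axis of the handle's black grip, 95 mm from the pivot; the grip is 16 mm thick and runs from 40 to 128 mm from the pivot
- clamp_handle (a joint): handle of the clamp, rad: starts at 0 to 0.15, standing 69 to 60 degrees above level and leaning to the fixture's +x; 1.20 = flat, pointing to +x, clamp closed against a stop. Stiff: it stays where it is left; pushing it over takes about 8 N at the grip and 15 N over the last few degrees
- square_bar: bystander: square steel bar, 20 mm, 200 mm long, in the rest
- thin_bar: bystander: thin round steel bar, 16 mm diameter, 190 mm long, in the rest
- hammer: bystander: hammer with a wooden handle, 300 mm, lying towards the far edge
- brush: bystander: brush with a wooden handle, 220 mm, lying towards the far edge
- oil_bottle: bystander: grey bottle, 56 mm diameter, 130 mm tall
- punch: bystander: centre punch, 12 mm diameter, 115 mm long, lying to the robot's right; origin at its point
- try_square: bystander: try square, 100 mm stock and 130 mm blade, lying towards the far edge
- tin: bystander: open steel tin, 70 mm diameter, 75 mm tall
Not all that is in view belongs to the job. What is shaped like the bar but green or orange is not meant.

How it is judged:
By the outcome, as a careful person would: the job done as asked, in the order asked, and still so for the second after the job is handed in, with the robot touching nothing.
It also fails if it takes over 72 s, if anything falls off the work surface, if the arm or the gripper's body presses on something with over 40 N, if the wrist force passes 120 N, or if a joint passes its speed limit or range.

## Working session

There is one attempt and no reset: what is moved stays moved. The work goes in short steps, Python scripts to look and compute and a tool call to move; the robot and the scene stay as the last step left them, time stands still between calls to the robot, and variables do not carry over. Pictures are saved under pics/ and viewed, and the job is handed in when it is done.

Besides the shell and the picture viewer there is one more tool, called after "Call:" as name(argument=value, ...) on one line, values as JSON. move_arm: Moves the arm, as the interface text tells. Its arguments: {"type":"object","properties":{"plan":{"type":"string"},"grip_force":{"type":"number"}},"required":["plan"]}

```bash
mkdir -p pics; ls; python3 - <<'E'
from cell import manip, vision
import cv2
s=manip.sense(); print(s)
for n in("side","top"):
    c=vision.calibration(n); print(n,c)
    cv2.imwrite(f"pics/{n}0.png",vision.grab_frame(n))
E
```

```text
pics
{'t': 0.0, 'qpos': array([-1.30147096e+00,  5.28475874e-01,  1.43392201e+00, -2.76125195e-05,
        1.18139036e+00, -1.78527025e-01]), 'joint_vel': array([-0.00095717, -0.00145227,  0.0011058 ,  0.00040727, -0.00077156,
        0.00017566]), 'joint_torque': array([ 2.09581672e-04, -4.40043962e+01, -1.76595336e+01,  6.32259599e-02,
        5.82860189e-02, -1.76522444e-04]), 'tcp_pos': array([ 0.27044701, -0.56263042,  0.22155941]), 'eef_rot': array([[ 9.01374719e-01,  4.33039542e-01, -6.08829315e-04],
       [ 4.33039816e-01, -9.01372324e-01,  2.10964219e-03],
       [ 3.64776594e-04, -2.16522548e-03, -9.99997589e-01]]), 'contact_force': array([ 0.26591099, -0.541803  ,  0.04069415]), 'torque': array([-0.03180144, -0.00805664,  0.02871862]), 'grip_width': 0.9977028936373449}
side {'fovy': 44.46381350845665, 'cx': 252.90592419481308, 'cy': 189.36273150933798, 'rvec': array([ 0.88954095, -2.51727531,  1.09864614]), 'tvec': array([0.35716021, 0.34002414, 1.36332089])}
top {'fovy': 51.484047196680955, 'cx': 256.1720686131317, 'cy': 188.00229026893496, 'rvec': array([ 2.065556  , -2.16347362,  0.23064715]), 'tvec': array([-0.03422333,  0.50796432,  1.30375913])}
```

View pics/side0.png

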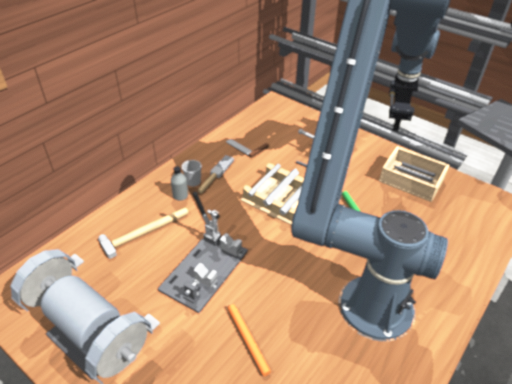

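View pics/top0.png

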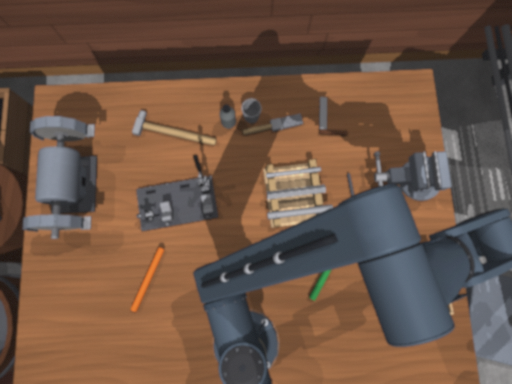

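```bash
python3 - <<'E'
import cv2
t=cv2.imread("pics/top0.png"); s=cv2.imread("pics/side0.png")
def crop(im,x,y,w,h,k,n): cv2.imwrite(n,cv2.resize(im[y:y+h,x:x+w],None,fx=k,fy=k,interpolation=cv2.INTER_CUBIC))
crop(t,250,145,100,75+15,8,"pics/t_rest.png") if 0 else crop(t,250,145,100,75+15,6,"pics/t_rest.png")
crop(t,125,145,100,95,6,"pics/t_fix.png")
crop(s,150,180,110,130,4,"pics/s_fix.png")
crop(s,230,150,90,80,7,"pics/s_rest.png")
E
```

```text
(no output)
```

View pics/t_rest.png

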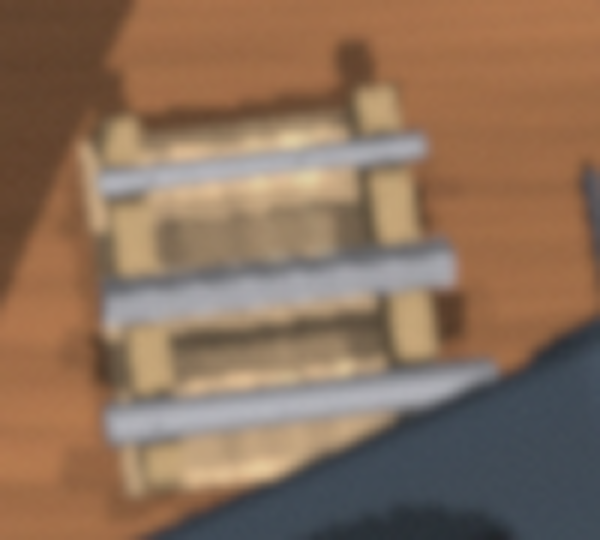

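View pics/t_fix.png

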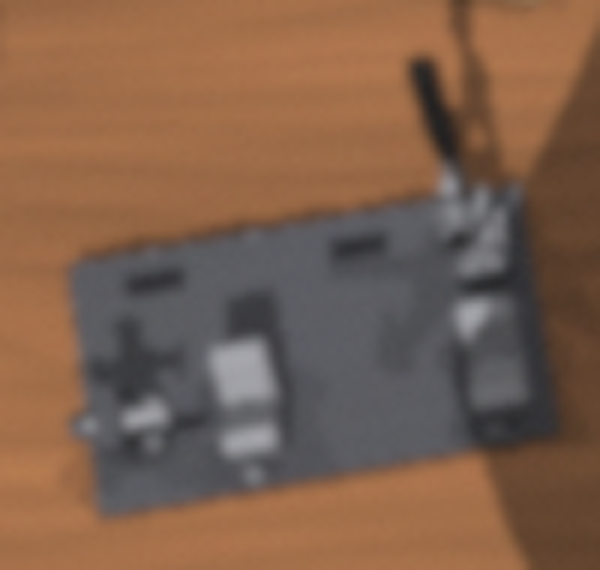

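View pics/s_fix.png

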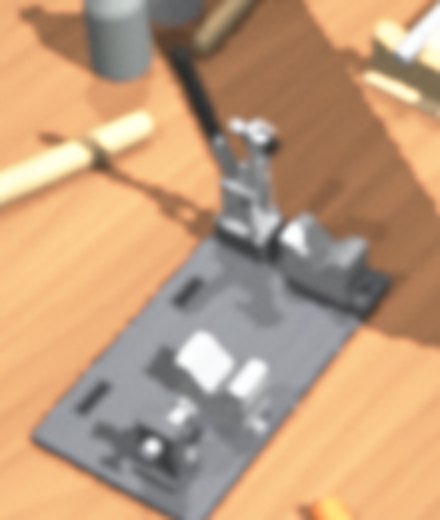

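View pics/s_rest.png

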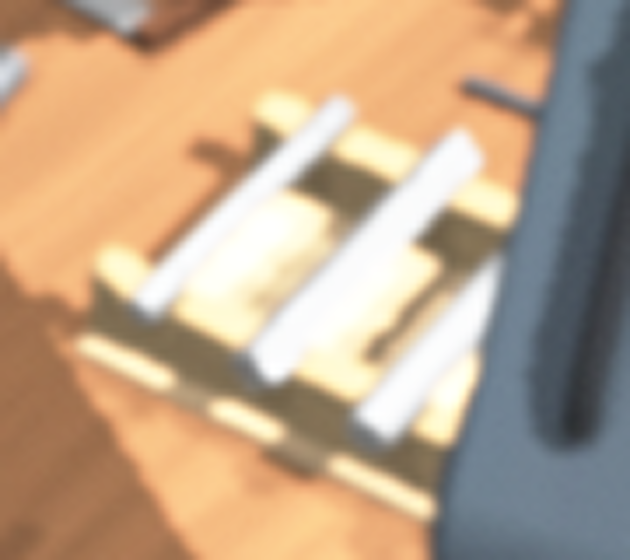

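```bash
cat > h.py <<'E'
import numpy as np, cv2
from cell import manip, vision
class Cam:
    def __init__(s,n):
        c=vision.calibration(n); s.R=cv2.Rodrigues(c["rvec"])[0]; s.t=c["tvec"]
        f=192/np.tan(np.radians(c["fovy"]/2)); s.f=f
        s.K=np.array([[f,0,c["cx"]],[0,f,c["cy"]],[0,0,1.]]); s.C=-s.R.T@s.t
    def ray(s,p):
        d=s.R.T@np.linalg.solve(s.K,[p[0],p[1],1.]); return d
    def onz(s,p,z):
        d=s.ray(p); return s.C+d*(z-s.C[2])/d[2]
    def proj(s,X):
        X=np.atleast_2d(X); y=(s.R@X.T).T+s.t; y=(s.K@y.T).T; return y[:,:2]/y[:,2:]
T=Cam("top"); S=Cam("side")
def tri(pt,ps):
    d1=T.ray(pt);d2=S.ray(ps)
    A=np.stack([d1,-d2],1); k,*_=np.linalg.lstsq(A,S.C-T.C,rcond=None)
    a=T.C+k[0]*d1;b=S.C+k[1]*d2; return (a+b)/2,np.linalg.norm(a-b)
def crop(im,x,y,w,h,k,n): cv2.imwrite(n,cv2.resize(im[y:y+h,x:x+w],None,fx=k,fy=k,interpolation=cv2.INTER_CUBIC))
E
python3 - <<'E'
from h import *
np.set_printoptions(precision=4,suppress=True)
print(T.C,S.C)
c=lambda x,y:(x/6+125-.42,y/6+145-.42)
P=[T.onz(c(*p),.012) for p in [(72,265),(520,185),(558,435),(100,515)]]
for p in P: print(p)
print([np.linalg.norm(P[i]-P[i-1]) for i in range(4)])
s=lambda x,y:(x/4+150-.4,y/4+180-.4)
Q=[S.onz(s(*p),.012) for p in [(33,437),(212,228),(390,277),(195,522)]]
for p in Q: print(p)
r=lambda x,y:(x/6+250-.42,y/6+145-.42)
for a,b,z in [((105,183),(427,145),.05),((105,305),(455,265),.055),((108,425),(497,372),.053)]:
    A=T.onz(r(*a),z);B=T.onz(r(*b),z);print(A,B,np.linalg.norm(A-B),np.degrees(np.arctan2(*(A-B)[:2])))
# end at side
q=lambda x,y:(x/7+230-.43,y/7+150-.43)
for a in [(148,300),(265,365),(378,428)]: print(S.onz(q(*a),.053))
E
```

```text
[ 0.2248 -0.0398  1.3809] [-0.1878  0.8278  1.1753]
[0.5312 0.3611 0.012 ]
[0.5673 0.0983 0.012 ]
[0.418  0.0799 0.012 ]
[0.384  0.3428 0.012 ]
[np.float64(0.14828481955757758), np.float64(0.2652132713437718), np.float64(0.15047235926474276), np.float64(0.26509241396693356)]
[0.5279 0.3608 0.012 ]
[0.5654 0.1285 0.012 ]
[0.42   0.0766 0.012 ]
[0.3856 0.3381 0.012 ]
[ 0.5502 -0.0974  0.05  ] [ 0.5642 -0.2837  0.05  ] 0.1869003105369231 -4.2962185816321234
[ 0.4781 -0.0934  0.055 ] [ 0.4921 -0.293   0.055 ] 0.20011087222991492 -3.9973759753377593
[ 0.4101 -0.0916  0.053 ] [ 0.43  -0.312  0.053] 0.22126985651304207 -5.163379325532953
[ 0.5485 -0.1008  0.053 ]
[ 0.4756 -0.1011  0.053 ]
[ 0.4079 -0.1012  0.053 ]
```

```bash
python3 - <<'E'
from h import *
t=cv2.imread("pics/top0.png"); s=cv2.imread("pics/side0.png")
g=lambda im:np.clip(255*(im/255.)**.7,0,255).astype(np.uint8)
crop(g(t),130,165,95,70,8,"pics/t_fix2.png")
crop(g(s),158,215,92,92,6,"pics/s_fix2.png")
# predicted points with fixture guess
E
```

```text
(no output)
```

View pics/t_fix2.png

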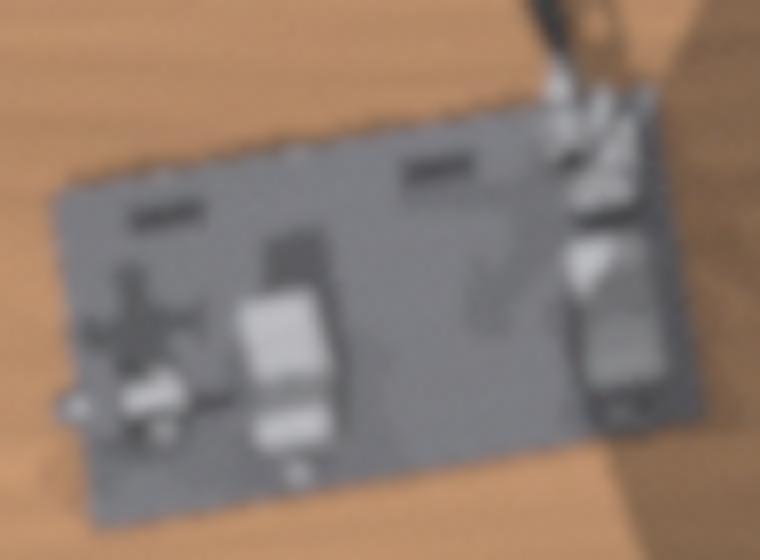

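View pics/s_fix2.png

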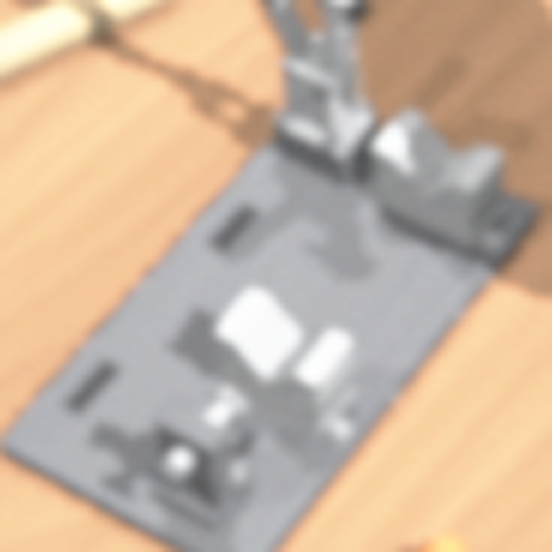

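```bash
python3 - <<'E'
from h import *
np.set_printoptions(precision=4,suppress=True)
c=lambda x,y:((x+.5)/8+130-.5,(y+.5)/8+165-.5)
L=[T.onz(c(*p),.057) for p in [(240,302),(315,292),(332,440),(257,450)]]
Rr=[T.onz(c(*p),.057) for p in [(563,242),(640,235),(665,382),(588,390)]]
for q in (L,Rr): print(np.array(q), np.mean(q,0))
a=np.mean(L,0);b=np.mean(Rr,0);d=a-b;print("mid",(a+b)/2,np.linalg.norm(d),np.degrees(np.arctan2(-d[0],d[1])))
P=[T.onz(c(*p),.012) for p in [(53,190),(657,82),(705,415),(95,527)]]
P=np.array(P);print(P,P.mean(0))
s=lambda x,y:((x+.5)/6+158-.5,(y+.5)/6+215-.5)
for nm,p,q in [("screw end",(78,405),(180,460)),]:
    print(nm,tri(c(*p),s(*q)))
print("R block side-view top corners",[S.onz(s(*p),.057) for p in [(372,165),(410,110),(502,152),(478,222)]])
print("plate side",[S.onz(s(*p),.012) for p in [(2,440),(540,215)]])
E
```

```text
[[0.4708 0.2699 0.057 ]
 [0.4736 0.2383 0.057 ]
 [0.4105 0.2313 0.057 ]
 [0.4077 0.2626 0.057 ]] [0.4406 0.2505 0.057 ]
[[0.4903 0.1336 0.057 ]
 [0.4918 0.101  0.057 ]
 [0.4285 0.0919 0.057 ]
 [0.4266 0.1242 0.057 ]] [0.4593 0.1127 0.057 ]
mid [0.45   0.1816 0.057 ] 0.13910861624088616 7.705060905406699
[[0.5328 0.3625 0.012 ]
 [0.5695 0.0967 0.012 ]
 [0.4202 0.0795 0.012 ]
 [0.3839 0.3422 0.012 ]] [0.4766 0.2202 0.012 ]
screw end (array([0.4277, 0.3348, 0.0628]), np.float64(0.003390334595167337))
R block side-view top corners [array([0.4799, 0.1387, 0.057 ]), array([0.4896, 0.0976, 0.057 ]), array([0.4334, 0.0893, 0.057 ]), array([0.413, 0.133, 0.057])]
plate side [array([0.5302, 0.3585, 0.012 ]), array([0.4147, 0.0807, 0.012 ])]
```

```bash
cat >> h.py <<'E'
np.set_printoptions(precision=4,suppress=True)
def to(p,thdeg=None):
    s=manip.sense(); R=s["eef_rot"]; d=R.T@(np.array(p)-s["tcp_pos"])*100
    th=np.arctan2(R[1,0],R[0,0]); 
    turn=0 if thdeg is None else -(np.radians(thdeg)-th)
    print("shift cm",d,"turn",(turn+np.pi)%(2*np.pi)-np.pi,"th",np.degrees(th),"F",s["contact_force"],"grip",s["grip_width"],"t",s["t"],"tcp",s["tcp_pos"])
E
python3 -c "
from h import *
to([.42,-.0,.25],95)"
```

```text
shift cm [ 37.8456 -44.2515  -2.7338] turn -1.2102378340027784 th 25.65847990458649 F [-0.1246  0.5285 -0.3877] grip 0.9964595845781352 t 0.1 tcp [ 0.2705 -0.5627  0.2217]
```

Call:
move_arm(plan="0.1 2.5 -2.9 -0.5 -0.1; 0.1 5 -5.8 -1 -0.2; 0.1 7.5 -8.8 -1.5 -0.3; 0.1 10 -11.7 -2 -0.4; 0.1 12.5 -14.6 -2.5 -0.5; 0.1 15 -17.5 -2.7 -0.6; 0.1 17.5 -20.5 -2.7 -0.7; 0.1 20 -23.4 -2.7 -0.8; 0.1 22.5 -26.3 -2.7 -0.9; 0.1 25 -29.2 -2.7 -1.0", grip_force=30)

```text
t: 0.93
tcp_pos: [0.3692, -0.1893, 0.2492]
eef_rot: [[0.118, 0.993, -0.001], [0.993, -0.118, 0.002], [0.002, -0.001, -1.0]]
contact_force: [0.8, -0.4, 0.4]
grip_width: 0.557
```

```bash
python3 -c "
from h import *
to([.42,-.0,.25],95)"
```

```text
shift cm [19.4027  2.8    -0.0416] turn -0.20600127569781446 th 83.19699632820435 F [ 0.7664 -0.4229  0.4439] grip 0.5572069255130426 t 0.9333 tcp [ 0.3692 -0.1893  0.2492]
```

Call:
move_arm(plan="0.1 4 0.6 0 -0.1; 0.1 8 1.2 0 -0.2; 0.1 12 1.8 0 -0.206; 0.1 16 2.4 0 -0.206; 0.1 19 2.8 0 -0.206; 0.1 19 2.8 0 -0.206")

```text
t: 1.43
tcp_pos: [0.4195, 0.0007, 0.2495]
eef_rot: [[-0.093, 0.996, -0.001], [0.996, 0.093, 0.005], [0.005, -0.0, -1.0]]
contact_force: [0.1, -0.3, -0.1]
grip_width: 0.551
```

```bash
python3 - <<'E'
from h import *
t=vision.grab_frame("top"); s=vision.grab_frame("side")
cv2.imwrite("pics/t1.png",t);cv2.imwrite("pics/s1.png",s)
crop(t,250,145,100,90,8,"pics/t1r.png")
crop(s,230,150,110,85,7,"pics/s1r.png")
E
```

```text
(no output)
```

View pics/t1r.png

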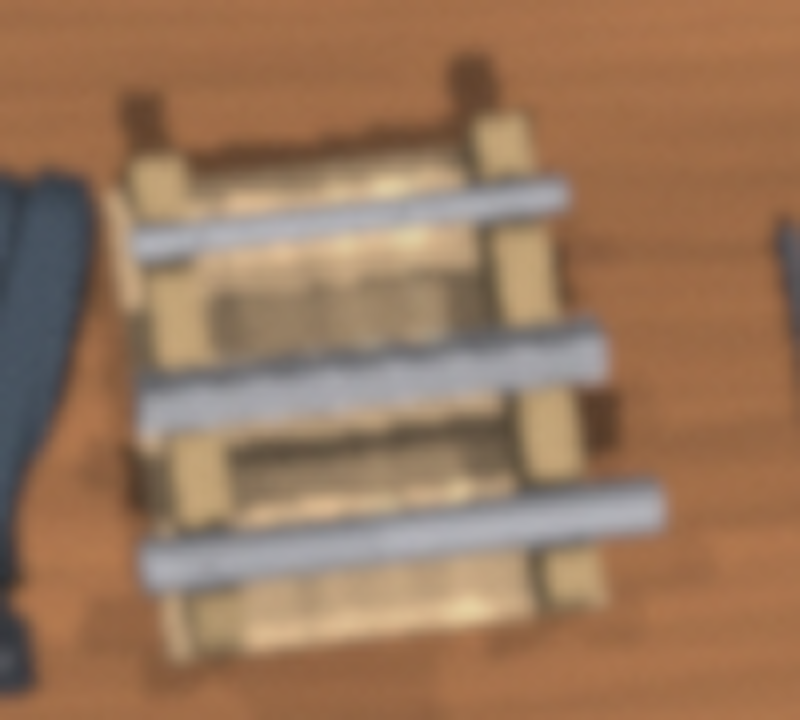

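View pics/s1r.png

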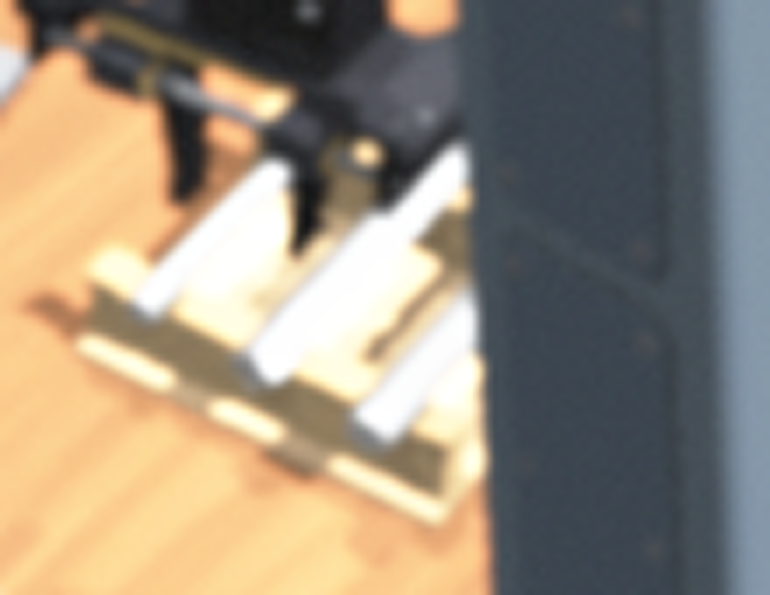

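```bash
python3 - <<'E'
from h import *
t=cv2.imread("pics/t1.png")
hsv=cv2.cvtColor(t,cv2.COLOR_BGR2HSV)
m=((hsv[...,1]<60)&(hsv[...,2]>100)).astype(np.uint8); m[:,:262]=0;m[:,340:]=0;m[:160]=0;m[225:]=0
n,l,st,c=cv2.connectedComponentsWithStats(m)
for i in range(1,n):
    if st[i,4]<50: continue
    ys,xs=np.where(l==i); z=.053
    W=np.array([T.onz((x,y),z)[:2] for x,y in zip(xs,ys)])
    r=cv2.minAreaRect((W*1000).astype(np.float32)); mu=W.mean(0)
    u,sv,vt=np.linalg.svd(W-mu); d=vt[0]*np.sign(vt[0][1]); pr=(W-mu)@d; q=(W-mu)@np.array([d[1],-d[0]])
    print(st[i],"c",mu,"mid",mu+d*(pr.max()+pr.min())/2,"len",np.ptp(pr),"w(area)",len(W)*(3.34e-3)**2/np.ptp(pr),"ang",np.degrees(np.arctan2(-d[0],d[1])))
E
python3 -c "
from h import *
to([.42,-.202,.15],95)"
```

```text
[266 167  55  11 278] c [ 0.5566 -0.1883] mid [ 0.5565 -0.1871] len 0.18843980037148733 w(area) 0.016457546621712768 ang 4.449745380671829
[267 185  59  15 508] c [ 0.487  -0.1912] mid [ 0.4871 -0.1924] len 0.2014041615444085 w(area) 0.028137674795515325 ang 4.439101322922374
[267 205  66  15 482] c [ 0.4182 -0.2002] mid [ 0.4182 -0.2003] len 0.22239694918842554 w(area) 0.024177486335230005 ang 4.588099208802994
shift cm [-19.8366  -1.7226   9.9036] turn 0.003651650626534053 th 95.20922416915671 F [ 0.3806  0.1778 -0.2132] grip 0.5482189510108824 t 1.5333 tcp [ 0.4193 -0.0031  0.2494]
```

```bash
python3 -c "
from h import *
to([.4182,-.2003,.13],94.5)"
```

```text
shift cm [-19.6548  -1.8841  11.9042] turn 0.012378296886505602 th 95.20922416915671 F [ 0.3806  0.1778 -0.2132] grip 0.5482189510108824 t 1.5333 tcp [ 0.4193 -0.0031  0.2494]
```

Call:
move_arm(plan="0.1 -4 -0.4 0 0.012; 0.1 -8 -0.8 0 0.012; 0.1 -12 -1.2 1 0.012; 0.1 -16 -1.6 3 0.012; 0.1 -19 -1.85 6 0.012; 0.1 -19.7 -1.9 9 0.012; 0.1 -19.7 -1.9 11.9 0.012; 0.1 -19.7 -1.9 11.9 0.012; 0.1 -19.7 -1.9 11.9 0.012")

```text
t: 2.28
tcp_pos: [0.4162, -0.2013, 0.1289]
eef_rot: [[-0.076, 0.997, -0.005], [0.997, 0.076, 0.005], [0.005, -0.005, -1.0]]
contact_force: [-0.4, 0.3, 0.9]
grip_width: 0.551
```

```bash
python3 - <<'E'
from h import *
t=vision.grab_frame("top"); s=vision.grab_frame("side")
crop(s,230,120,110,100,6,"pics/s2r.png")
crop(t,230,120,130,110,6,"pics/t2r.png")
to([.4182,-.2003,.035],94.5)
E
```

```text
shift cm [0.1281 0.0002 9.6135] turn -0.0003711633930039149 th 94.47873390407112 F [-0.3806 -0.1927  0.4081] grip 0.5485646191502386 t 2.3833 tcp [ 0.4183 -0.2016  0.1311]
```

View pics/s2r.png

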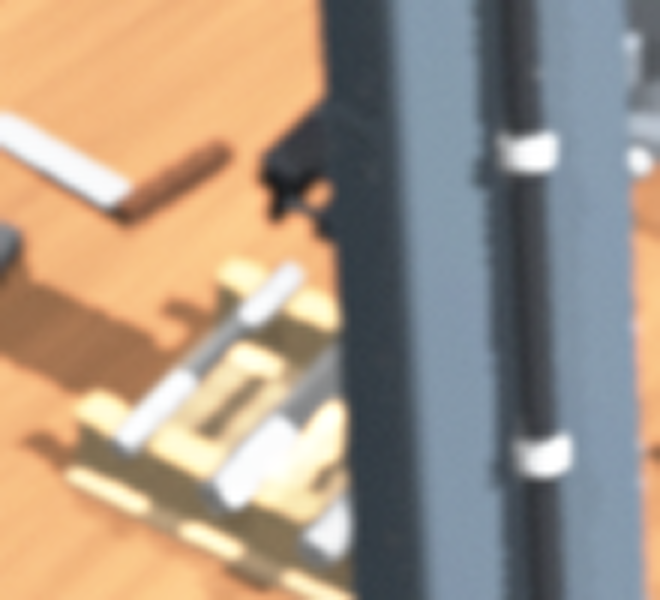

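Call:
move_arm(plan="0.1 0.1 0 2 0; 0.1 0.1 0 4 0; 0.1 0.1 0 5.5 0; 0.1 0.1 0 7 0; 0.1 0.1 0 8 0; 0.1 0.1 0 9 0; 0.1 0.1 0 9.6 0; 0.1 0.1 0 9.6 0; 0.1 0.1 0 9.6 0")

```text
t: 3.13
tcp_pos: [0.419, -0.201, 0.0362]
eef_rot: [[-0.079, 0.997, 0.002], [0.997, 0.079, -0.001], [-0.001, 0.002, -1.0]]
contact_force: [0.8, 0.2, 0.4]
grip_width: 0.549
```

Call:
move_arm(plan="-0.2 0 0 0 0; -0.3 0 0 0 0; -0.4 0 0 0 0; -0.45 0 0 0 0; -0.5 0 0 0 0; -0.55 0 0 0 0; -0.6 0 0 0 0; -0.8 0 0 0 0", grip_force=15)

```text
t: 3.8
tcp_pos: [0.4187, -0.201, 0.0364]
eef_rot: [[-0.079, 0.997, 0.001], [0.997, 0.079, -0.001], [-0.001, 0.001, -1.0]]
contact_force: [-1.5, -1.1, 3.9]
grip_width: 0.269
```

Call:
move_arm(plan="-1 0 0 0 0; -1 0 0 0 0; -1 0 0 -0.5 0; -1 0 0 -1.5 0; -1 0 0 -3 0; -1 0 0 -5 0; -1 0 0 -7 0; -1 0 0 -9 0; -1 0 0 -11 0; -1 0 0 -11 0", grip_force=45)

```text
t: 4.63
tcp_pos: [0.4199, -0.2015, 0.1487]
eef_rot: [[-0.079, 0.997, 0.005], [0.997, 0.079, -0.004], [-0.004, 0.005, -1.0]]
contact_force: [1.1, -0.2, -8.4]
grip_width: 0.259
```

```bash
python3 - <<'E'
from h import *
t=vision.grab_frame("top"); s=vision.grab_frame("side")
cv2.imwrite("pics/t3.png",t);cv2.imwrite("pics/s3.png",s)
to([.45,.1815,.15],97.6)
E
```

```text
shift cm [37.8312  6.1718 -0.4106] turn -0.05358942130174649 th 94.52955233286146 F [-0.6275 -0.9936 -7.9591] grip 0.2626964315987601 t 4.7333 tcp [ 0.4184 -0.2005  0.146 ]
```

View pics/t3.png

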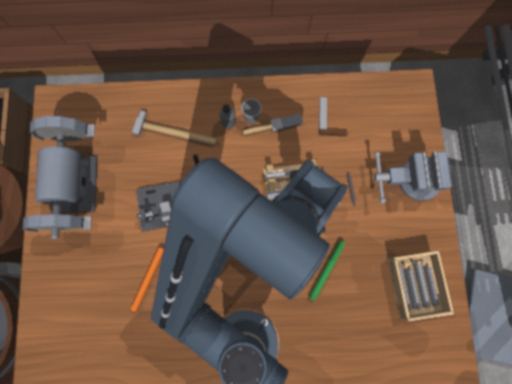

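```bash
python3 - <<'E'
from h import *
t=cv2.imread("pics/t1.png");s=cv2.imread("pics/s1.png")
crop(t,135,195,40,35,16,"pics/t_stop.png")
crop(s,160,250,60,60,10,"pics/s_stop.png")
E
```

```text
(no output)
```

View pics/t_stop.png

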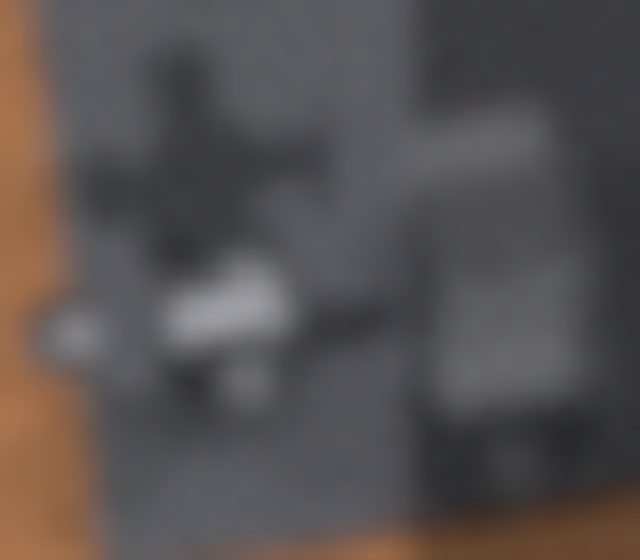

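View pics/s_stop.png

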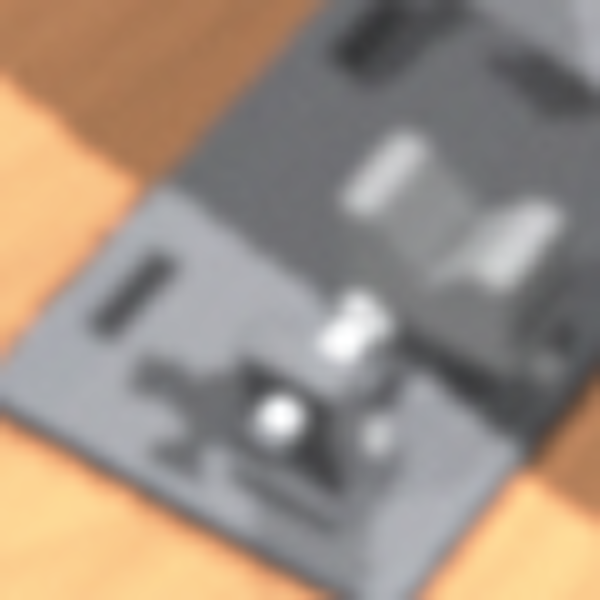

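```bash
cat >> h.py <<'E'
FO=np.array([.450,.1815]);FA=np.radians(7.6)
fx=np.array([np.cos(FA),np.sin(FA)]);fy=np.array([-np.sin(FA),np.cos(FA)])
def loc(p): d=np.array(p)[:2]-FO; return np.array([d@fx,d@fy])
def wor(x,y): return FO+x*fx+y*fy
E
python3 - <<'E'
from h import *
c=lambda x,y:((x+.5)/16+135-.5,(y+.5)/16+195-.5)
q=lambda x,y:((x+.5)/10+160-.5,(y+.5)/10+250-.5)
for n,p,z in [("dark end",(390,318),.058),("dark start",(300,325),.058),("bright right",(290,300),.08),("bright left",(165,325),.08),("knob",(45,335),.055),("lower foot",(250,380),.02)]:
    print(n,loc(T.onz(c(*p),z))*1000)
print("bracket top right",tri(c(285,270),q(372,292)))
print("knob",tri(c(75,335),q(280,420)),)
x,d=tri(c(75,335),q(280,420));print(loc(x))
x,d=tri(c(230,300),q(350,330));print(x,d,loc(x))
print("side block lands",[loc(S.onz(q(*p),.057))*1000 for p in [(405,130),(345,210),(530,200),(495,285)]])
E
```

```text
dark end [-8.3215 92.103 ]
dark start [ -6.4429 110.7924]
bright right [ -5.018 107.169]
bright left [ -5.6028 133.0823]
knob [  1.508  164.2461]
lower foot [ -9.2912 131.4681]
bracket top right (array([0.4366, 0.2899, 0.0667]), np.float64(0.006185080362804248))
knob (array([0.427 , 0.3353, 0.0624]), np.float64(0.002915693076981846))
[-0.0024  0.1555]
[0.4321 0.3023 0.0651] 0.003907172844985641 [-0.0018  0.1221]
side block lands [array([28.8897, 50.3779]), array([26.6115, 83.5902]), array([-17.5862,  52.2036]), array([-26.3087,  82.6252])]
```

```bash
python3 - <<'E'
from h import *
w=wor(0,-.010);print(w)
to([w[0],w[1],.18],97.6)
E
```

```text
[0.4513 0.1716]
shift cm [36.831   6.2285 -3.41  ] turn -0.05358942130174649 th 94.52955233286146 F [-0.6275 -0.9936 -7.9591] grip 0.2626964315987601 t 4.7333 tcp [ 0.4184 -0.2005  0.146 ]
```

Call:
move_arm(plan="-1 1 0.2 -2 0; -1 3.5 0.6 -3.4 -0.01; -1 7 1.2 -3.4 -0.02; -1 10.5 1.8 -3.4 -0.03; -1 14 2.4 -3.4 -0.04; -1 17.5 3 -3.4 -0.054; -1 21 3.6 -3.4 -0.054; -1 24.5 4.2 -3.4 -0.054; -1 28 4.8 -3.4 -0.054; -1 30 5.1 -3.4 -0.054")

```text
t: 5.57
tcp_pos: [0.4435, 0.106, 0.1777]
eef_rot: [[-0.134, 0.991, -0.004], [0.991, 0.134, 0.001], [0.002, -0.003, -1.0]]
contact_force: [1.0, 0.5, -7.0]
grip_width: 0.264
```

```bash
python3 - <<'E'
from h import *
w=wor(0,-.010);print(w)
to([w[0],w[1],.13],97.6)
E
```

```text
[0.4513 0.1716]
shift cm [6.3869 1.6719 4.78  ] turn 0.0018117405151256705 th 97.70380508508956 F [ 1.0419  0.5274 -7.0208] grip 0.26415897143566275 t 5.5667 tcp [0.4435 0.106  0.1777]
```

Call:
move_arm(plan="-1 2.5 0.6 0 0; -1 5 1.2 0 0; -1 6.4 1.65 0 0; -1 6.4 1.65 1 0; -1 6.4 1.65 3 0; -1 6.4 1.65 5 0; -1 6.4 1.65 6.5 0; -1 6.4 1.65 7.5 0; -1 6.4 1.65 7.5 0; -1 6.4 1.65 7.5 0")

```text
t: 6.4
tcp_pos: [0.4492, 0.1715, 0.1008]
eef_rot: [[-0.134, 0.991, -0.009], [0.991, 0.134, 0.001], [0.002, -0.009, -1.0]]
contact_force: [-0.2, -0.1, -7.9]
grip_width: 0.261
```

```bash
python3 - <<'E'
from h import *
t=vision.grab_frame("top"); s=vision.grab_frame("side")
cv2.imwrite("pics/t4.png",t);cv2.imwrite("pics/s4.png",s)
crop(t,125,145,105,95,7,"pics/t4c.png")
crop(s,150,180,110,120,5,"pics/s4c.png")
st=manip.sense();print(loc(st["tcp_pos"]),st["torque"])
to([*wor(0,-.01),.05],97.6)
E
```

```text
[-0.0004 -0.0098] [-0.003  -0.1833 -0.0104]
shift cm [-0.0265  0.0601  5.2398] turn 0.0016817888662217229 th 97.6963594040666 F [ 0.7133 -0.5668 -7.0202] grip 0.2607485626957113 t 6.5 tcp [0.4509 0.1717 0.1024]
```

View pics/t4c.png

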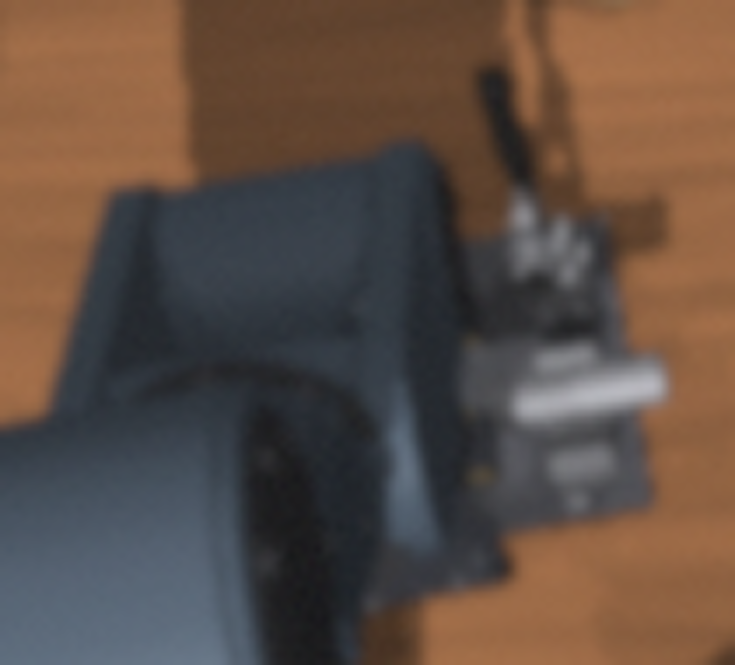

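View pics/s4c.png

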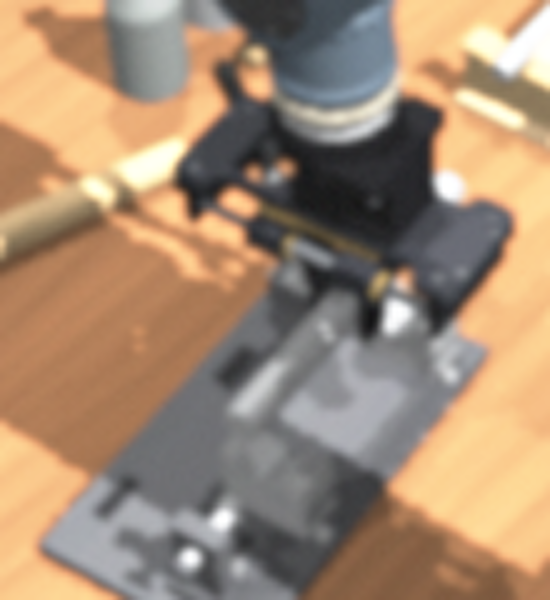

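```bash
python3 - <<'E'
from h import *
c=lambda x,y:((x+.5)/7+125-.5,(y+.5)/7+145-.5)
z=.1024+.019
for p in [(665,382),(515,400)]: print("bar",loc(T.onz(c(*p),z)))
for p in [(567,357),(582,462)]: print("land",loc(T.onz(c(*p),.057)))
q=lambda x,y:((x+.5)/5+150-.5,(y+.5)/5+180-.5)
print("side end",loc(S.onz(q(243,412),z)))
E
```

```text
bar [-0.0056 -0.1194]
bar [-0.0016 -0.0504]
land [ 0.0276 -0.0712]
land [-0.0244 -0.0704]
side end [0.0013 0.0904]
```

```bash
python3 - <<'E'
from h import *
t=cv2.imread("pics/t4.png")
sub=t[188:212,190:222]; hsv=cv2.cvtColor(sub,cv2.COLOR_BGR2HSV)
print(hsv[...,2])
E
```

```text
[[ 36  34  36  45  48  47  47  48  47  52  53  54  61  62  61  62  65  70
   67  61  66  76  88 106 124 138 143 143 144 145 146 146]
 [ 39  35  35  40  46  47  47  48  48  50  54  58  64  65  60  58  59  65
   64  61  60  71  82  98 120 137 144 146 148 147 148 148]
 [ 40  35  35  42  44  50  47  49  48  50  51  56  62  63  56  50  48  52
   54  52  56  68  78  91 113 137 145 148 149 149 149 150]
 [ 42  38  37  40  46  48  49  49  48  50  51  55  57  55  47  41  40  41
   42  45  55  67  79  89 112 137 147 149 148 150 150 151]
 [ 46  44  46  45  47  48  52  53  55  55  57  59  55  49  44  43  41  46
   47  52  57  69  80  89 113 136 145 146 146 147 147 147]
 [ 47  55  63  60  54  56  61  65  67  67  70  71  65  60  57  60  63  71
   74  72  68  72  82  90 111 131 140 143 142 140 141 142]
 [ 52  62  72  72  69  69  71  74  76  78  80  84  86  86  90  94 100 107
  108 100  84  78  82  87 102 119 132 134 133 133 136 139]
 [ 55  67  76  81  79  78  79  80  82  82  89 100 112 119 123 124 129 131
  131 119  98  87  86  87  93 108 118 124 122 126 133 137]
 [ 57  69  80  83  82  81  80  81  8
[... 1392 characters left out ...]
2  82  86 102 123 135 140 141 139]
 [ 46  41  44  51  52  59  75  87  88  88  86  85  84  84  84  80  79  79
   79  76  78  75  69  73  81  82  92 112 131 138 139 139]
 [ 45  43  48  52  56  61  77  90  94  90  87  82  79  78  80  82  85  88
   89  93  95  91  80  77  82  84  87 107 128 136 140 140]
 [ 45  41  48  53  54  61  76  88  93  92  89  83  83  87  94 101 104 107
  110 113 115 108  94  81  84  83  86 107 129 141 144 146]
 [ 44  45  51  55  55  60  76  89  93  93  90  84  86  97 110 118 121 122
  122 123 123 117 102  88  84  86  89 109 133 143 147 151]
 [ 41  44  53  61  61  59  72  87  93  93  89  84  85 102 117 124 124 126
  124 122 120 115 103  90  87  87  89 110 132 143 147 149]]
```

```bash
python3 - <<'E'
from h import *
z=.1214
for p in [(200,202.3),(207,201.4),(214,200.3)]: print("bar",loc(T.onz(p,z)))
print(T.proj([[*wor(0,-.05),z],[*wor(0,-.12),z]]))
# lands: centre rows
for p in [(205.5,196.2),(208.5,210.7)]: print(loc(T.onz(p,.057)))
E
```

```text
bar [-0.0046 -0.056 ]
bar [-0.0057 -0.0785]
bar [-0.0061 -0.1012]
[[197.9335 201.2448]
 [219.4788 197.4338]]
[ 0.0255 -0.0706]
[-0.0253 -0.073 ]
```

```bash
python3 - <<'E'
from h import *
for k in range(2):
    s0=manip.sense(); t=vision.grab_frame("top")
    V=cv2.cvtColor(t,cv2.COLOR_BGR2HSV)[...,2].astype(int)
    print(loc(s0["tcp_pos"]),s0["tcp_pos"],s0["eef_rot"][:,2])
    for c in (202,207,212): print(c,V[192:210,c])
E
```

```text
[-0.0004 -0.0098] [0.4509 0.1717 0.1024] [-0.0044  0.0013 -1.    ]
202 [ 57  66  86 111 126 120 114 129 151 170 175 160 134 106  89  83  80  83]
207 [ 46  70 106 129 130 127 140 159 177 181 168 141 113  93  84  79  87 108]
212 [ 78  81  83  93 112 134 160 181 189 175 144 107  81  72  67  69  80  95]
[-0.     -0.0098] [0.4513 0.1718 0.1029] [-0.0033  0.0014 -1.    ]
202 [ 58  66  85 110 121 116 116 133 155 172 175 157 129 104  88  83  81  83]
207 [ 44  69 106 127 127 127 141 163 179 181 166 138 111  90  77  72  86 106]
212 [ 79  82  86  98 116 138 162 182 188 171 138 101  78  72  68  70  81  94]
```

Call:
move_arm(plan="-1 0 0 1 0; -1 0 0 2.2 0; -1 0 0 3.4 0; -1 0 0 4.4 0; -1 0 0 5 0; -1 0 0 5.4 0; -1 0 0 5.5 0; -1 0 0 5.5 0; -1 0 0 5.5 0")

```text
t: 7.35
tcp_pos: [0.4517, 0.1719, 0.0485]
eef_rot: [[-0.134, 0.991, -0.002], [0.991, 0.134, 0.002], [0.002, -0.001, -1.0]]
contact_force: [-0.3, -0.0, -7.3]
grip_width: 0.264
```

```bash
python3 - <<'E'
from h import *
t=vision.grab_frame("top"); s=vision.grab_frame("side")
cv2.imwrite("pics/t5.png",t);cv2.imwrite("pics/s5.png",s)
crop(s,150,210,90,90,6,"pics/s5c.png")
st=manip.sense();print(loc(st["tcp_pos"]),st["torque"])
to([*wor(0,-.01),.0384],97.6)
E
```

```text
[ 0.0004 -0.0097] [-0.0519 -0.1307 -0.0255]
shift cm [-0.0307 -0.0435  1.0232] turn 0.0018287484146863875 th 97.70477956595278 F [-0.4384  0.2992 -7.7783] grip 0.2626296929705465 t 7.45 tcp [0.4517 0.1719 0.0486]
```

View pics/s5c.png

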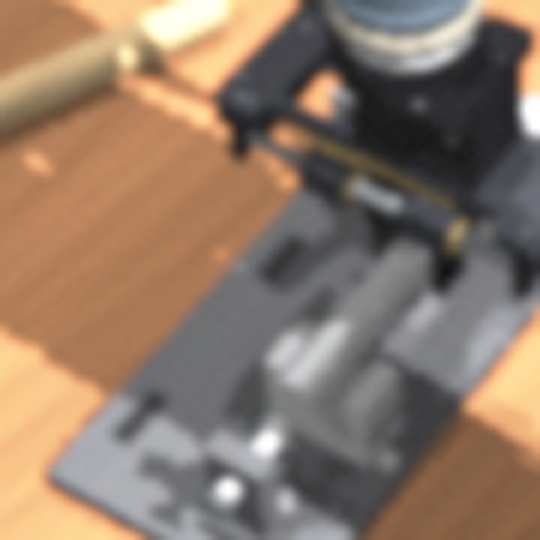

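Call:
move_arm(plan="-1 0 0 0.2 0; -1 0 0 0.4 0; -1 0 0 0.5 0; -1 0 0 0.6 0; -1 0 0 0.6 0; -1 0 0 0.6 0")

```text
t: 7.95
tcp_pos: [0.4516, 0.1719, 0.0425]
eef_rot: [[-0.134, 0.991, -0.002], [0.991, 0.134, 0.002], [0.002, -0.002, -1.0]]
contact_force: [0.6, 0.5, -7.9]
grip_width: 0.263
```

Call:
move_arm(plan="-1 0 0 0.05 0; -1 0 0 0.1 0; -1 0 0 0.15 0; -1 0 0 0.2 0; -1 0 0 0.2 0; -1 0 0 0.2 0")

```text
t: 8.45
tcp_pos: [0.4516, 0.1719, 0.0405]
eef_rot: [[-0.134, 0.991, -0.002], [0.991, 0.134, 0.002], [0.002, -0.002, -1.0]]
contact_force: [0.3, 0.9, -7.9]
grip_width: 0.264
```

Call:
move_arm(plan="-1 0 0 0.03 0; -1 0 0 0.06 0; -1 0 0 0.1 0; -1 0 0 0.1 0; -1 0 0 0.1 0")

```text
t: 8.87
tcp_pos: [0.4517, 0.1719, 0.0395]
eef_rot: [[-0.134, 0.991, -0.002], [0.991, 0.134, 0.002], [0.002, -0.001, -1.0]]
contact_force: [0.1, -0.3, -7.8]
grip_width: 0.263
```

Call:
move_arm(plan="-1 0 0 0.03 0; -1 0 0 0.06 0; -1 0 0 0.1 0; -1 0 0 0.1 0; -1 0 0 0.1 0")

```text
t: 9.28
tcp_pos: [0.4521, 0.172, 0.0387]
eef_rot: [[-0.134, 0.991, -0.001], [0.991, 0.134, 0.002], [0.002, -0.001, -1.0]]
contact_force: [1.1, 0.3, -4.6]
grip_width: 0.262
```

Call:
move_arm(plan="-1 0 0.05 0.02 0; -1 0 0.05 0.04 0; -1 0 0.05 0.05 0; -1 0 0.05 0.05 0")

```text
t: 9.62
tcp_pos: [0.4522, 0.172, 0.0385]
eef_rot: [[-0.134, 0.991, -0.001], [0.991, 0.134, 0.001], [0.002, -0.001, -1.0]]
contact_force: [-1.4, -1.4, 0.6]
grip_width: 0.262
```

```bash
python3 - <<'E'
from h import *
for i in range(3):
    st=manip.sense();print(st["tcp_pos"],st["contact_force"],st["torque"]); vision.grab_frame("top")
E
```

```text
[0.4522 0.172  0.0385] [-1.3563 -1.406   0.5988] [-0.1512  0.139   0.0762]
[0.4523 0.172  0.0384] [-1.5    -0.8834  1.1402] [-0.0864  0.1224  0.1513]
[0.4523 0.172  0.0385] [-1.1025 -0.1545  1.7249] [-0.1977  0.2322  0.1354]
```

Call:
move_arm(plan="-0.46 0 0 0 0; -0.44 0 0 0 0; -0.42 0 0 0 0; -0.4 0 0 0 0; -0.4 0 0 0 0; -0.4 0 0 0 0", grip_force=10)

```text
t: 10.27
tcp_pos: [0.453, 0.1721, 0.0386]
eef_rot: [[-0.134, 0.991, 0.0], [0.991, 0.134, 0.002], [0.002, 0.0, -1.0]]
contact_force: [0.7, 0.1, -0.4]
grip_width: 0.297
```

```bash
python3 - <<'E'
from h import *
for i in range(2):
    st=manip.sense();print(st["tcp_pos"],st["contact_force"],st["torque"],st["grip_width"])
    t=vision.grab_frame("top"); s=vision.grab_frame("side")
cv2.imwrite("pics/t6.png",t);cv2.imwrite("pics/s6.png",s)
crop(s,160,225,70,75,8,"pics/s6c.png")
crop(t,175,160,60,70,8,"pics/t6c.png")
E
```

```text
[0.453  0.1721 0.0386] [ 0.7347  0.1118 -0.4031] [ 0.0094 -0.1171 -0.0161] 0.2969045515074244
[0.4527 0.172  0.0385] [-0.1525 -0.1064  0.28  ] [-0.0395 -0.0778 -0.0378] 0.301462754507929
```

View pics/s6c.png

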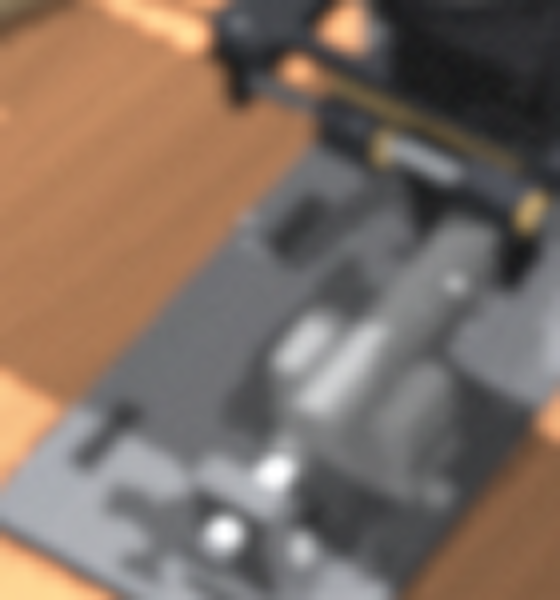

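View pics/t6c.png

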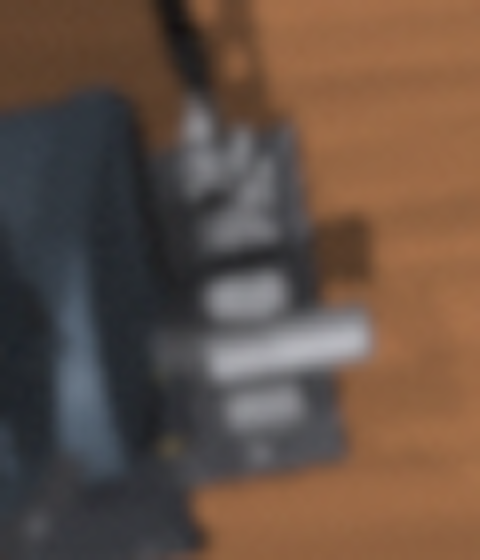

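Call:
move_arm(plan="-0.45 0 0 0 0; -0.5 0 0 0 0; -0.6 0 0 0 0; -0.8 0 0 0 0; -0.8 0 0 0 0", grip_force=12)

```text
t: 10.88
tcp_pos: [0.4523, 0.172, 0.0385]
eef_rot: [[-0.134, 0.991, -0.001], [0.991, 0.134, 0.001], [0.002, -0.001, -1.0]]
contact_force: [-0.4, 0.3, 0.6]
grip_width: 0.272
```

Call:
move_arm(plan="-0.8 0.1 0 0 0; -0.8 0.15 0 0 0; -0.8 0.2 0 0 0; -0.8 0.25 0 0 0; -0.8 0.3 0 0 0; -0.8 0.3 0 0 0")

```text
t: 11.38
tcp_pos: [0.452, 0.1736, 0.0385]
eef_rot: [[-0.136, 0.991, -0.001], [0.991, 0.136, -0.0], [-0.0, -0.001, -1.0]]
contact_force: [0.5, -8.4, 0.3]
grip_width: 0.273
```

```bash
python3 - <<'E'
from h import *
for i in range(2):
    st=manip.sense();print(st["tcp_pos"],loc(st["tcp_pos"]),st["contact_force"],st["torque"],st["grip_width"])
    t=vision.grab_frame("top")
cv2.imwrite("pics/t7.png",t)
c=lambda x,y:((x+.5)/8+175-.5,(y+.5)/8+160-.5)
print("end before",loc(T.onz(c(374,328),.055)))
E
```

```text
[0.452  0.1736 0.0385] [ 0.001  -0.0081] [ 0.4897 -8.4276  0.3038] [-1.2811 -0.1995 -0.0479] 0.2730794095314331
[0.452  0.1736 0.0385] [ 0.001  -0.0081] [ 0.2405 -7.0602  0.2438] [-1.2033 -0.1245  0.001 ] 0.2721138559139273
end before [ 0.0016 -0.1207]
```

Call:
move_arm(plan="-0.8 0.1 0 0 0; -0.8 0.15 0 0 0; -0.8 0.15 0 0 0; -0.8 0.15 0 0 0")

```text
t: 11.82
tcp_pos: [0.452, 0.1738, 0.0385]
eef_rot: [[-0.137, 0.991, -0.002], [0.991, 0.137, -0.002], [-0.002, -0.002, -1.0]]
contact_force: [-0.3, -6.8, 0.6]
grip_width: 0.274
```

```bash
python3 - <<'E'
from h import *
st=manip.sense();print(st["tcp_pos"],loc(st["tcp_pos"]),st["contact_force"],st["torque"],st["grip_width"])
t=vision.grab_frame("top");s=vision.grab_frame("side")
crop(t,175,160,60,70,8,"pics/t7c.png");crop(s,160,225,70,75,8,"pics/s7c.png")
for n,im in (("6",cv2.imread("pics/t6.png")),("7",t)):
    V=cv2.cvtColor(im,cv2.COLOR_BGR2HSV)[...,2].astype(int); print(n,[list(V[r,212:228]) for r in (199,201,203)])
E
```

```text
[0.452  0.1738 0.0385] [ 0.0009 -0.0079] [-0.268  -6.8332  0.6287] [-1.197  -0.1141  0.0235] 0.27374973790218393
6 [[np.int64(96), np.int64(100), np.int64(109), np.int64(115), np.int64(121), np.int64(126), np.int64(127), np.int64(129), np.int64(131), np.int64(135), np.int64(141), np.int64(148), np.int64(147), np.int64(149), np.int64(148), np.int64(149)], [np.int64(150), np.int64(154), np.int64(160), np.int64(164), np.int64(169), np.int64(171), np.int64(175), np.int64(171), np.int64(156), np.int64(146), np.int64(151), np.int64(153), np.int64(152), np.int64(150), np.int64(150), np.int64(149)], [np.int64(187), np.int64(189), np.int64(187), np.int64(187), np.int64(187), np.int64(184), np.int64(181), np.int64(170), np.int64(157), np.int64(149), np.int64(155), np.int64(160), np.int64(159), np.int64(153), np.int64(151), np.int64(147)]]
7 [[np.int64(96), np.int64(102), np.int64(107), np.int64(113), np.int64(121), np.int64(126), np.int64(126), np.int64(125), np.int64(131), np.int64(139), np.int64(147), np.int64(147), np.int64(148), np.int64(148), np.int64(149), np.int64(149)], [np.int64(150), np.int64(155), np.int64(161), np.int64(164), np.int64(169), np.int64(172), np.int64(173), np.int64(165), np.int64(153), np.int64(147), np.int64(152), np.int64(154), np.int64(152), np.int64(151), np.int64(149), np.int64(150)], [np.int64(187), np.int64(188), np.int64(188), np.int64(187), np.int64(188), np.int64(185), np.int64(182), np.int64(171), np.int64(160), np.int64(155), np.int64(158), np.int64(160), np.int64(158), np.int64(154), np.int64(151), np.int64(147)]]
```

View pics/s7c.png

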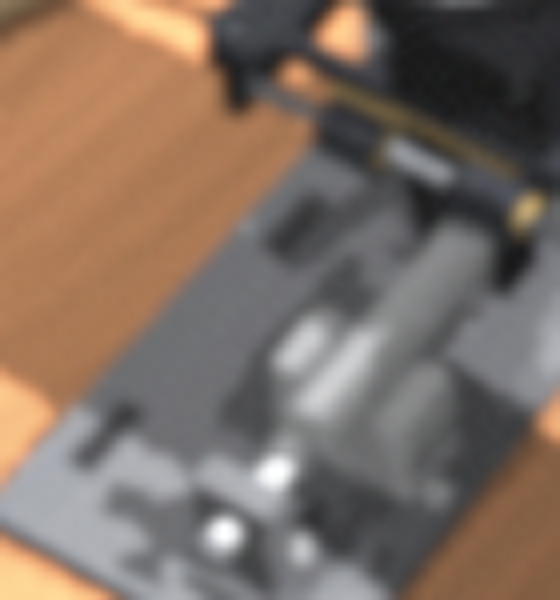

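```bash
python3 - <<'E'
from h import *
def pc(x,y,z): p=S.proj([[*wor(x,y),z]])[0]; return ((p+.5-[160,225])*8-.5).round()
for y in (.06,.08,.09,.1,.105,.11,.12,.13,.14,.165): print(y,"axis",pc(.001,y,.055),"top",pc(.001,y,.067),"button top",pc(.001,y,.064))
for x,y in ((.03,.085),(-.03,.085),(.019,.085),(-.019,.085)): print("land corner",x,y,pc(x,y,.057))
E
```

```text
0.06 axis [371. 356.] top [369. 336.] button top [369. 341.]
0.08 axis [339. 394.] top [337. 374.] button top [337. 379.]
0.09 axis [323. 413.] top [321. 393.] button top [321. 398.]
0.1 axis [307. 432.] top [304. 412.] button top [305. 417.]
0.105 axis [299. 442.] top [296. 422.] button top [297. 427.]
0.11 axis [290. 452.] top [288. 432.] button top [289. 437.]
0.12 axis [274. 471.] top [271. 452.] button top [272. 457.]
0.13 axis [257. 491.] top [255. 471.] button top [255. 476.]
0.14 axis [240. 511.] top [238. 491.] button top [238. 496.]
0.165 axis [198. 562.] top [195. 542.] button top [195. 547.]
land corner 0.03 0.085 [266. 367.]
land corner -0.03 0.085 [401. 437.]
land corner 0.019 0.085 [290. 379.]
land corner -0.019 0.085 [376. 424.]
```

Call:
move_arm(plan="-0.8 0 0 0 0; -0.8 0 0 0 0; -0.8 0 0 -0.02 0; -0.8 0 0 -0.03 0; -0.8 0 0 -0.03 0", grip_force=30)

```text
t: 12.33
tcp_pos: [0.452, 0.1737, 0.0385]
eef_rot: [[-0.137, 0.991, -0.002], [0.991, 0.137, -0.002], [-0.002, -0.002, -1.0]]
contact_force: [0.3, -3.3, -3.1]
grip_width: 0.27
```

Call:
move_arm(plan="-0.8 0.05 0 -0.04 0; -0.8 0.1 0 -0.04 0; -0.8 0.1 0 -0.04 0; -0.8 0.1 0 -0.04 0")

```text
t: 12.67
tcp_pos: [0.4518, 0.1749, 0.0386]
eef_rot: [[-0.137, 0.991, -0.002], [0.991, 0.137, -0.002], [-0.002, -0.002, -1.0]]
contact_force: [0.6, -0.7, -7.0]
grip_width: 0.267
```

Call:
move_arm(plan="-0.8 0.05 0 0.01 0; -0.8 0.1 0 0.01 0; -0.8 0.15 0 0.01 0; -0.8 0.2 0 0.01 0; -0.8 0.2 0 0.01 0; -0.8 0.2 0 0.01 0")

```text
t: 13.17
tcp_pos: [0.4515, 0.177, 0.0386]
eef_rot: [[-0.137, 0.991, -0.002], [0.991, 0.137, -0.002], [-0.002, -0.002, -1.0]]
contact_force: [1.0, -1.4, -4.3]
grip_width: 0.265
```

Call:
move_arm(plan="-0.8 0.05 0 0 0; -0.8 0.1 0 0 0; -0.8 0.15 0 0 0; -0.8 0.15 0 0 0; -0.8 0.15 0 0 0")

```text
t: 13.58
tcp_pos: [0.4513, 0.1786, 0.0386]
eef_rot: [[-0.137, 0.991, -0.002], [0.991, 0.137, -0.002], [-0.002, -0.002, -1.0]]
contact_force: [1.3, -2.1, -4.1]
grip_width: 0.268
```

Call:
move_arm(plan="-0.8 0.04 0.01 0 0; -0.8 0.08 0.01 0 0; -0.8 0.1 0.01 0 0; -0.8 0.1 0.01 0 0")

```text
t: 13.92
tcp_pos: [0.4512, 0.1796, 0.0386]
eef_rot: [[-0.137, 0.991, -0.002], [0.991, 0.137, -0.002], [-0.002, -0.002, -1.0]]
contact_force: [0.5, -2.8, -4.7]
grip_width: 0.265
```

Call:
move_arm(plan="-0.8 0.04 0.01 0 0; -0.8 0.08 0.01 0 0; -0.8 0.1 0.01 0 0; -0.8 0.1 0.01 0 0")

```text
t: 14.25
tcp_pos: [0.4511, 0.1806, 0.0386]
eef_rot: [[-0.137, 0.991, -0.002], [0.991, 0.137, -0.002], [-0.002, -0.002, -1.0]]
contact_force: [0.2, -3.1, -4.1]
grip_width: 0.267
```

```bash
python3 - <<'E'
from h import *
st=manip.sense();print(st["tcp_pos"],loc(st["tcp_pos"]),st["contact_force"],st["torque"],st["grip_width"])
s=vision.grab_frame("side");crop(s,160,225,70,75,8,"pics/s8c.png")
E
```

```text
[0.4511 0.1806 0.0386] [ 0.0009 -0.001 ] [ 0.2478 -3.1248 -4.083 ] [-0.4448 -0.1191 -0.0636] 0.2669516031770691
```

View pics/s8c.png

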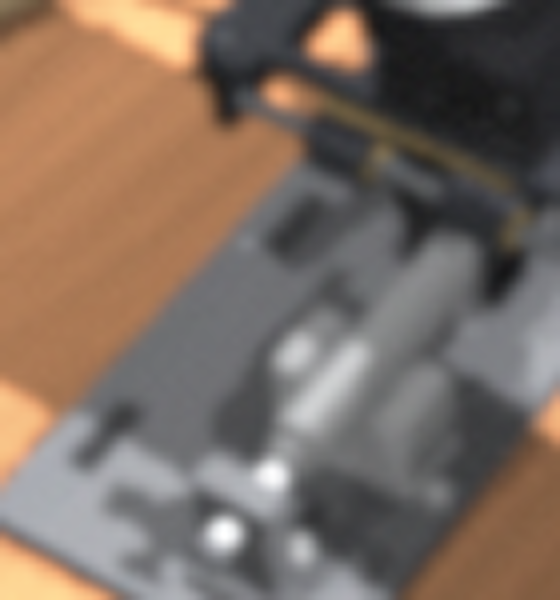

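Call:
move_arm(plan="-0.8 0.04 0.01 0 0; -0.8 0.08 0.01 0 0; -0.8 0.1 0.01 0 0; -0.8 0.1 0.01 0 0")

```text
t: 14.63
tcp_pos: [0.4509, 0.1816, 0.0386]
eef_rot: [[-0.137, 0.991, -0.002], [0.991, 0.137, -0.002], [-0.002, -0.003, -1.0]]
contact_force: [1.1, -3.4, -3.7]
grip_width: 0.265
```

Call:
move_arm(plan="-0.8 0.04 0.01 -0.005 0; -0.8 0.08 0.01 -0.005 0; -0.8 0.1 0.01 -0.005 0; -0.8 0.1 0.01 -0.005 0")

```text
t: 14.97
tcp_pos: [0.4507, 0.1827, 0.0386]
eef_rot: [[-0.137, 0.991, -0.003], [0.991, 0.137, -0.002], [-0.002, -0.003, -1.0]]
contact_force: [-0.1, -2.6, -5.5]
grip_width: 0.268
```

Call:
move_arm(plan="-0.8 0.04 0.01 0 0; -0.8 0.08 0.01 0 0; -0.8 0.1 0.01 0 0; -0.8 0.1 0.01 0 0")

```text
t: 15.3
tcp_pos: [0.4507, 0.1835, 0.0386]
eef_rot: [[-0.137, 0.991, -0.003], [0.991, 0.137, -0.002], [-0.002, -0.003, -1.0]]
contact_force: [-0.6, -5.2, -4.2]
grip_width: 0.264
```

Call:
move_arm(plan="-0.8 0.03 0 0 0; -0.8 0.06 0 0 0; -0.8 0.06 0 0 0; -0.8 0.06 0 0 0")

```text
t: 15.63
tcp_pos: [0.4507, 0.1835, 0.0386]
eef_rot: [[-0.138, 0.99, -0.003], [0.99, 0.138, -0.003], [-0.003, -0.003, -1.0]]
contact_force: [0.4, -6.1, -4.4]
grip_width: 0.265
```

```bash
python3 - <<'E'
from h import *
for i in range(2):
    st=manip.sense();print(st["tcp_pos"],loc(st["tcp_pos"]),st["contact_force"],st["torque"],st["grip_width"])
    s=vision.grab_frame("side")
crop(s,160,225,70,75,8,"pics/s9c.png")
E
```

```text
[0.4507 0.1835 0.0386] [0.0009 0.0019] [ 0.4491 -6.0696 -4.4301] [-1.0439 -0.2079 -0.0092] 0.2651533222967139
[0.4506 0.1835 0.0385] [0.0009 0.0019] [ 0.6062 -5.7617 -4.3156] [-1.0707 -0.1392 -0.0564] 0.26496680437085907
```

View pics/s9c.png

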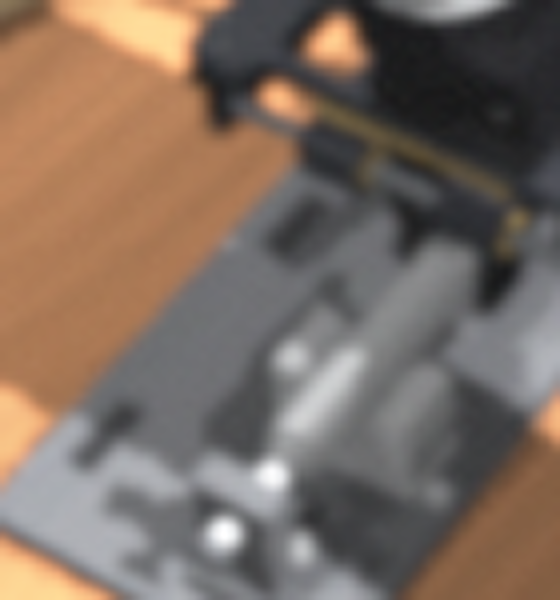

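Call:
move_arm(plan="-0.8 0.03 0 -0.015 0; -0.8 0.06 0 -0.02 0; -0.8 0.06 0 -0.02 0; -0.8 0.06 0 -0.02 0")

```text
t: 16.07
tcp_pos: [0.4507, 0.1835, 0.0386]
eef_rot: [[-0.138, 0.99, -0.003], [0.99, 0.138, -0.004], [-0.004, -0.003, -1.0]]
contact_force: [1.1, -7.0, -5.7]
grip_width: 0.265
```

Call:
move_arm(plan="-0.8 0.02 0 0.02 0; -0.8 0.02 0 0.03 0; -0.8 0.02 0 0.03 0; -0.8 0.02 0 0.03 0")

```text
t: 16.4
tcp_pos: [0.4507, 0.1835, 0.0385]
eef_rot: [[-0.138, 0.99, -0.003], [0.99, 0.138, -0.004], [-0.004, -0.003, -1.0]]
contact_force: [0.7, -5.5, -1.9]
grip_width: 0.267
```

Call:
move_arm(plan="-0.46 0 0 0 0; -0.44 0 0 0 0; -0.42 0 0 0 0; -0.4 0 0 0 0; -0.35 0 0 0 0; -0.3 0 0 0 0; -0.2 0 0 0 0; -0.1 0 0 0 0; -0.1 0 0 0 0")

```text
t: 17.15
tcp_pos: [0.4508, 0.1836, 0.0386]
eef_rot: [[-0.138, 0.99, -0.002], [0.99, 0.138, -0.004], [-0.004, -0.003, -1.0]]
contact_force: [0.2, 0.7, -0.4]
grip_width: 0.431
```

```bash
python3 - <<'E'
from h import *
st=manip.sense();print(st["tcp_pos"],loc(st["tcp_pos"]),st["contact_force"],st["grip_width"])
s=vision.grab_frame("side");t=vision.grab_frame("top")
cv2.imwrite("pics/s10.png",s)
crop(s,160,225,70,75,8,"pics/s10c.png")
to([*wor(0.0,.0015),.2],97.6)
E
```

```text
[0.4508 0.1836 0.0386] [0.0011 0.002 ] [ 0.2362  0.7305 -0.442 ] 0.43137535616150335
shift cm [ -0.103   -0.1474 -16.1429] turn 0.006077033499551021 th 97.94818837148388 F [ 0.5582  0.0802 -0.2883] grip 0.4449935501494654 t 17.25 tcp [0.4507 0.1835 0.0386]
```

View pics/s10c.png

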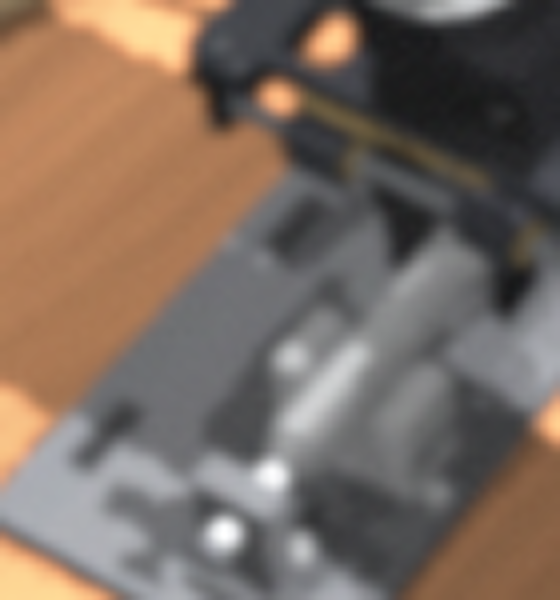

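Call:
move_arm(plan="-0.1 0 0 -0.5 0; -0.1 0 0 -1.5 0; -0.1 0 0 -3 0; -0.1 0 0 -6 0; -0.3 0 0 -9.5 0; -0.6 0 0 -13 0; -1 0 0 -16.5 0; -1 0 0 -19 0; -1 0 0 -19 0; -1 0 0 -19 0")

```text
t: 18.08
tcp_pos: [0.452, 0.1845, 0.2309]
eef_rot: [[-0.138, 0.99, 0.002], [0.99, 0.138, -0.004], [-0.004, 0.002, -1.0]]
contact_force: [-0.3, 0.2, 0.5]
grip_width: 0.081
```

```bash
python3 - <<'E'
from h import *
st=manip.sense();print(st["tcp_pos"],loc(st["tcp_pos"]),st["contact_force"],st["grip_width"])
s=vision.grab_frame("side");t=vision.grab_frame("top")
cv2.imwrite("pics/s11.png",s);cv2.imwrite("pics/t11.png",t)
crop(s,165,165,80,100,6,"pics/s11c.png")
crop(t,175,130,70,80,7,"pics/t11c.png")
E
```

```text
[0.452  0.1845 0.2309] [0.0024 0.0027] [-0.2954  0.19    0.4592] 0.08125286808475451
```

View pics/s11c.png

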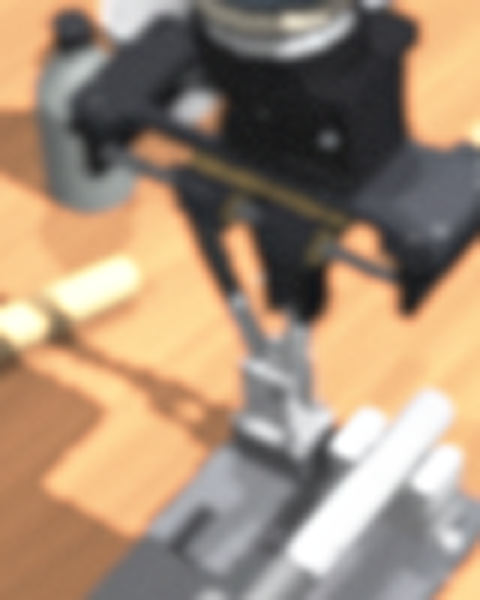

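View pics/t11c.png

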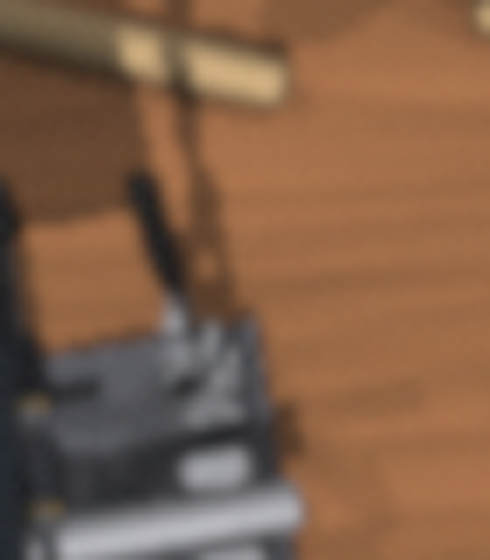

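```bash
python3 - <<'E'
from h import *
a=cv2.imread("pics/top0.png");b=cv2.imread("pics/side0.png")
crop(a,185,145,30,45,12,"pics/th.png");crop(b,185,185,35,45,12,"pics/sh.png")
c=lambda x,y:((x+.5)/6+125-.5,(y+.5)/6+145-.5)
q=lambda x,y:((x+.5)/4+150-.5,(y+.5)/4+180-.5)
for p,r in (((422,65),(180,57)),((450,152),(212,133))):
    X,d=tri(c(*p),q(*r));print(X,d,loc(X))
for pix in [(228,117),(250,107)]: print("bottle/tin",T.onz(pix,.13),T.onz(pix,.07))
E
```

```text
[0.5862 0.1281 0.1931] 0.004307600376444809 [ 0.1279 -0.071 ]
[0.5595 0.1245 0.1241] 3.182261823753218e-05 [ 0.101 -0.071]
bottle/tin [0.7358 0.0259 0.13  ] [0.7603 0.0291 0.07  ]
bottle/tin [ 0.7681 -0.0489  0.13  ] [ 0.7942 -0.0494  0.07  ]
```

View pics/th.png

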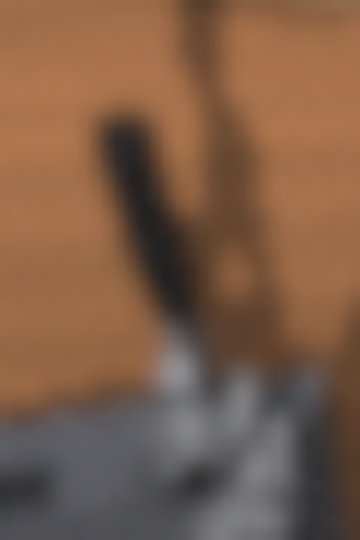

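View pics/sh.png

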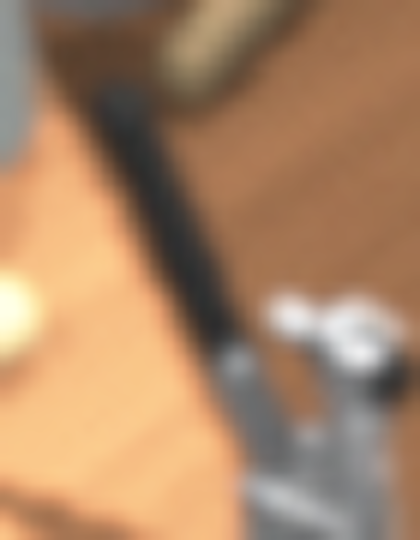

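```bash
python3 - <<'E'
from h import *
to([*wor(.092,-.071),.231],97.6)
E
```

```text
shift cm [-7.4168  9.0972 -0.288 ] turn 0.006061926174623977 th 97.94732278552584 F [-0.2373  0.3657  0.1623] grip 0.030133026901438542 t 18.1833 tcp [0.4502 0.1842 0.2282]
```

Call:
move_arm(plan="-1 -1.5 1.8 -0.8 0; -1 -3.5 4.2 -0.8 0; -1 -5.5 6.7 -0.8 0.006; -1 -7 8.6 -0.8 0.006; -1 -7.4 9.1 -0.8 0.006; -1 -7.4 9.1 0 0.006; -1 -7.4 9.1 0 0.006; -1 -7.4 9.1 0 0.006")

```text
t: 18.85
tcp_pos: [0.5477, 0.1241, 0.2261]
eef_rot: [[-0.133, 0.991, -0.01], [0.991, 0.133, -0.004], [-0.003, -0.01, -1.0]]
contact_force: [-0.1, 0.2, -0.5]
grip_width: 0.006
```

```bash
python3 - <<'E'
from h import *
to([*wor(.092,-.071),.172],97.6)
s=vision.grab_frame("side");t=vision.grab_frame("top")
to([*wor(.092,-.071),.172],97.6)
crop(s,165,130,90,120,5,"pics/s12c.png")
crop(t,155,110,90,90,6,"pics/t12c.png")
E
```

```text
shift cm [-0.0968  0.3274  5.4106] turn 0.0006205203617746236 th 97.63555319783163 F [-0.0626  0.1736 -0.5345] grip 0.005600173277410996 t 18.85 tcp [0.5477 0.1241 0.2261]
shift cm [-0.1009  0.207   5.5429] turn 0.001278156271361297 th 97.67323295990718 F [-0.025   0.5897  0.0031] grip 0.005723014906225591 t 18.95 tcp [0.5488 0.1243 0.2274]
```

View pics/s12c.png

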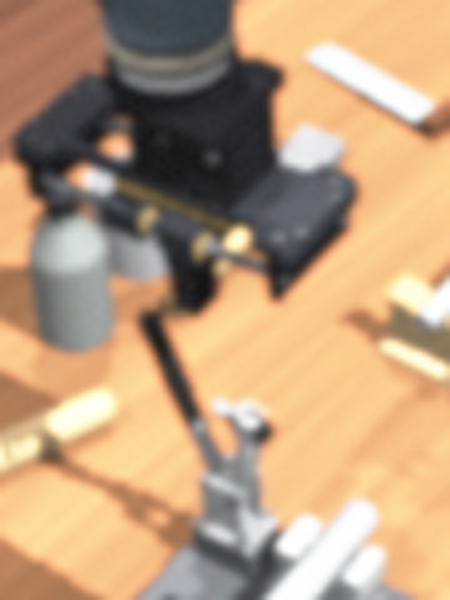

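Call:
move_arm(plan="-1 -0.1 0.1 1.5 0; -1 -0.1 0.1 3 0; -1 -0.1 0.1 4.5 0; -1 -0.1 0.1 5.3 0; -1 -0.1 0.1 5.3 0; -1 -0.1 0.1 5.3 0")

```text
t: 19.45
tcp_pos: [0.5492, 0.1236, 0.1745]
eef_rot: [[-0.134, 0.991, -0.007], [0.991, 0.134, -0.004], [-0.003, -0.008, -1.0]]
contact_force: [1.3, 0.1, 0.3]
grip_width: 0.005
```

```bash
python3 - <<'E'
from h import *
to([*wor(.099,-.071),.172],97.6)
s=vision.grab_frame("side")
to([*wor(.099,-.071),.172],97.6)
crop(s,165,130,90,120,5,"pics/s13c.png")
E
```

```text
shift cm [-0.0475  0.8396  0.2474] turn 0.0018911408698127907 th 97.70835439030498 F [1.2755 0.1393 0.2936] grip 0.0051356893167692754 t 19.45 tcp [0.5492 0.1236 0.1745]
shift cm [-0.0312  0.7781  0.3049] turn 0.0017555034615166498 th 97.7005829392655 F [-0.1757 -0.0539  1.2312] grip 0.004714017252115776 t 19.5 tcp [0.5498 0.1235 0.1751]
```

View pics/s13c.png

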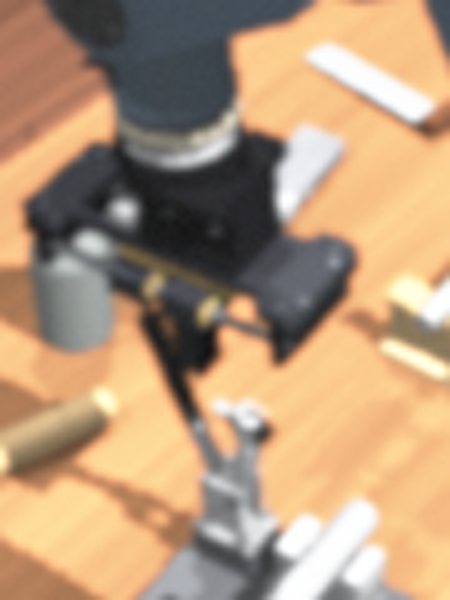

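Call:
move_arm(plan="-1 0 0.9 0.1 0; -1 0 1.6 0.3 0; -1 0 2.3 0.6 0; -1 0 2.9 0.9 0; -1 0 3.6 1.4 0; -1 0 4.3 1.9 0; -1 0 4.9 2.5 0; -1 0 5.2 2.9 0; -1 0 5.5 3.2 0; -1 0 5.5 3.2 0")

```text
t: 20.33
tcp_pos: [0.6073, 0.1313, 0.1445]
eef_rot: [[-0.134, 0.991, 0.0], [0.991, 0.134, -0.003], [-0.003, -0.0, -1.0]]
contact_force: [-0.5, -0.4, 5.4]
grip_width: 0.004
```

```bash
python3 - <<'E'
from h import *
to([*wor(.165,-.071),.109],97.6)
print(loc(manip.sense()["tcp_pos"]))
s=vision.grab_frame("side")
crop(s,165,130,90,120,5,"pics/s14c.png")
E
```

```text
shift cm [-0.0296  1.5715  3.5469] turn 0.0014834283265168224 th 97.68499418231958 F [-0.5464 -0.4482  5.4345] grip 0.004353375959521885 t 20.3333 tcp [0.6073 0.1313 0.1445]
[ 0.1493 -0.0706]
```

View pics/s14c.png

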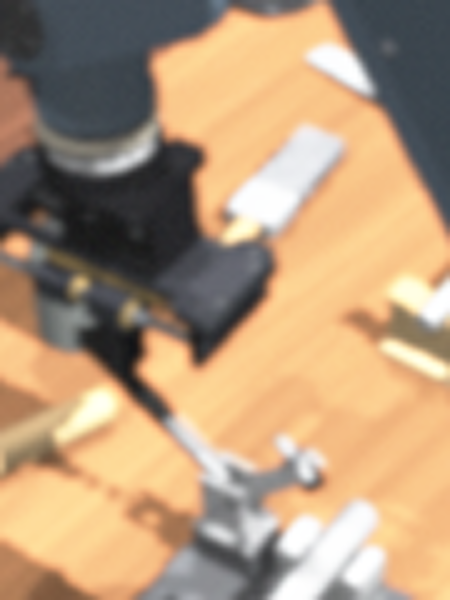

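Call:
move_arm(plan="-1 0 0.3 0.6 0; -1 0 0.5 1.1 0; -1 0 0.7 1.6 0; -1 0 0.9 2.1 0; -1 0 1.2 2.6 0; -1 0 1.4 3.1 0; -1 0 1.6 3.6 0; -1 0 1.7 4.1 0; -1 0 1.7 4.6 0; -1 0 1.7 4.6 0")

```text
t: 21.22
tcp_pos: [0.6287, 0.1341, 0.1004]
eef_rot: [[-0.133, 0.991, 0.01], [0.991, 0.133, -0.002], [-0.003, 0.009, -1.0]]
contact_force: [2.1, 1.4, 3.5]
grip_width: 0.007
```

```bash
python3 - <<'E'
from h import *
to([*wor(.165,-.071),.09],97.6)
print(loc(manip.sense()["tcp_pos"]))
s=vision.grab_frame("side")
crop(s,165,130,90,120,5,"pics/s15c.png")
E
```

```text
shift cm [-0.034  -0.5997  1.0336] turn 0.0009847833462712785 th 97.6564239294761 F [2.0515 1.3513 3.5257] grip 0.0070752180213043935 t 21.2167 tcp [0.6287 0.1341 0.1004]
[ 0.1709 -0.0706]
```

View pics/s15c.png

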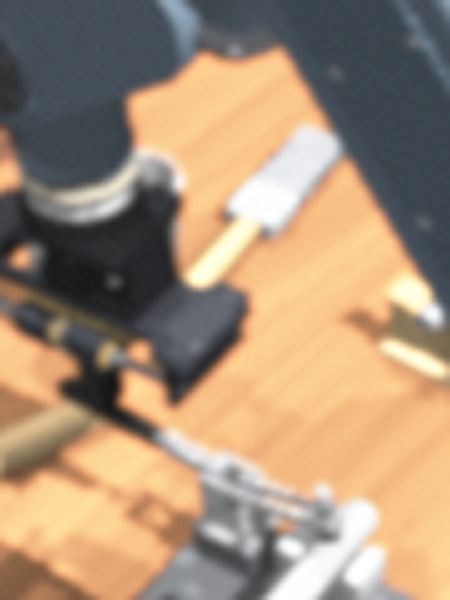

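Call:
move_arm(plan="-1 0 0 0.2 0; -1 0 0 0.4 0; -1 0 0 0.6 0; -1 0 0 0.8 0; -1 0 0 1.0 0; -1 0 0 1.1 0; -1 0 0 1.2 0; -1 0 0 1.2 0")

```text
t: 21.93
tcp_pos: [0.6301, 0.1342, 0.0908]
eef_rot: [[-0.133, 0.991, 0.012], [0.991, 0.133, -0.002], [-0.004, 0.012, -1.0]]
contact_force: [-2.6, 1.3, 12.0]
grip_width: 0.006
```

Call:
move_arm(plan="-1 0 0 0.1 0; -1 0 0 0.2 0; -1 0 0 0.3 0; -1 0 0 0.3 0; -1 0 0 0.3 0")

```text
t: 22.35
tcp_pos: [0.6308, 0.1343, 0.09]
eef_rot: [[-0.134, 0.991, 0.013], [0.991, 0.134, -0.002], [-0.004, 0.013, -1.0]]
contact_force: [-2.4, 0.3, 12.8]
grip_width: 0.007
```

Call:
move_arm(plan="-1 0 0 0.2 0; -1 0 0 0.3 0; -1 0 0 0.4 0; -1 0 0 0.5 0; -1 0 0 0.5 0; -1 0 0 0.5 0")

```text
t: 22.85
tcp_pos: [0.6309, 0.1343, 0.0896]
eef_rot: [[-0.134, 0.991, 0.014], [0.991, 0.134, -0.002], [-0.004, 0.013, -1.0]]
contact_force: [-9.0, 0.3, 25.5]
grip_width: 0.006
```

Call:
move_arm(plan="-1 0 0 -0.2 0; -1 0 0 -0.6 0; -1 0 0 -2 0; -1 0 0 -4 0; -1 0 0 -7 0; -1 0 0 -10 0; -1 0 0 -13 0; -1 0 0 -15 0; -1 0 0 -15 0; -1 0 0 -15 0")

```text
t: 23.68
tcp_pos: [0.6297, 0.1346, 0.2403]
eef_rot: [[-0.134, 0.991, 0.016], [0.991, 0.134, -0.002], [-0.005, 0.016, -1.0]]
contact_force: [-0.2, 0.3, -0.4]
grip_width: 0.006
```

```bash
python3 - <<'E'
from h import *
to([.46,-.1,.24],97.6)
s=vision.grab_frame("side");t=vision.grab_frame("top")
crop(s,150,180,110,120,5,"pics/s16c.png");cv2.imwrite("pics/t16.png",t)
E
```

```text
shift cm [-20.9785 -19.9621  -0.1911] turn 0.0017086209276686581 th 97.69789676794313 F [-0.1785  0.3126 -0.4225] grip 0.0061693354469407645 t 23.6833 tcp [0.6297 0.1346 0.2403]
```

View pics/s16c.png

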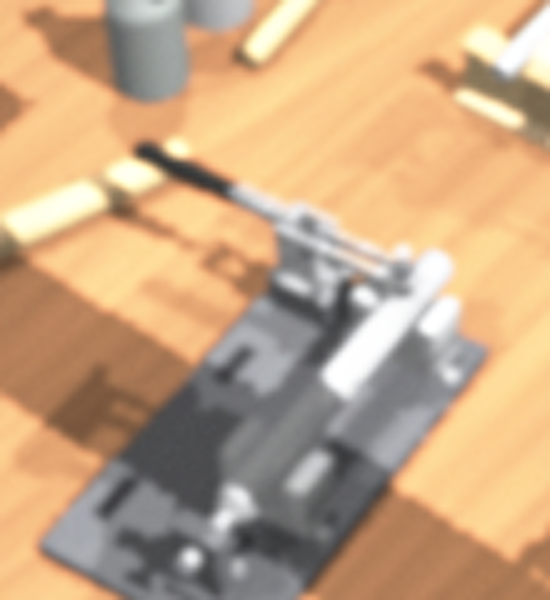

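Call:
move_arm(plan="-1 -3 -2 0 0; -1 -6 -4.5 0 0; -1 -9 -7 0 0; -1 -12 -9.5 0 0; -1 -15 -12 0 0; -1 -18 -14.5 0 0; -1 -21 -17 0 0; -1 -24 -18.5 0 0; -1 -26 -19.5 0 0; -1 -26 -19.5 0 0")

```text
t: 24.62
tcp_pos: [0.4677, -0.1526, 0.2351]
eef_rot: [[-0.129, 0.992, 0.007], [0.992, 0.129, -0.003], [-0.004, 0.007, -1.0]]
contact_force: [0.8, 0.3, 0.1]
grip_width: 0.005
```

```bash
python3 - <<'E'
from h import *
vision.grab_frame("side");s=vision.grab_frame("side");t=vision.grab_frame("top")
cv2.imwrite("pics/t17.png",t);cv2.imwrite("pics/s17.png",s)
crop(s,150,190,95,110,5,"pics/s17c.png");crop(t,125,135,100,100,6,"pics/t17c.png")
print(manip.sense()["contact_force"],manip.sense()["t"])
E
```

```text
[ 0.2881 -0.5795 -0.0179] 24.7667
```

View pics/s17c.png

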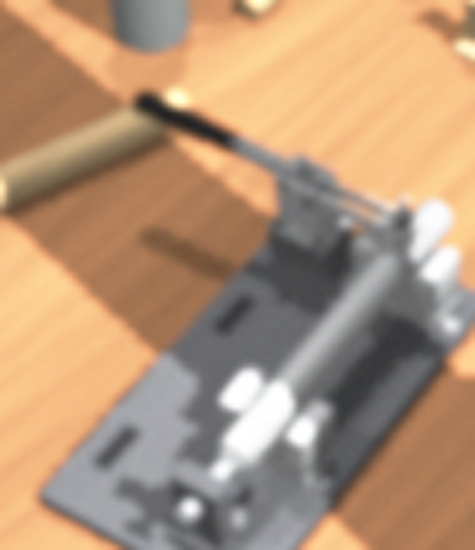

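View pics/t17c.png

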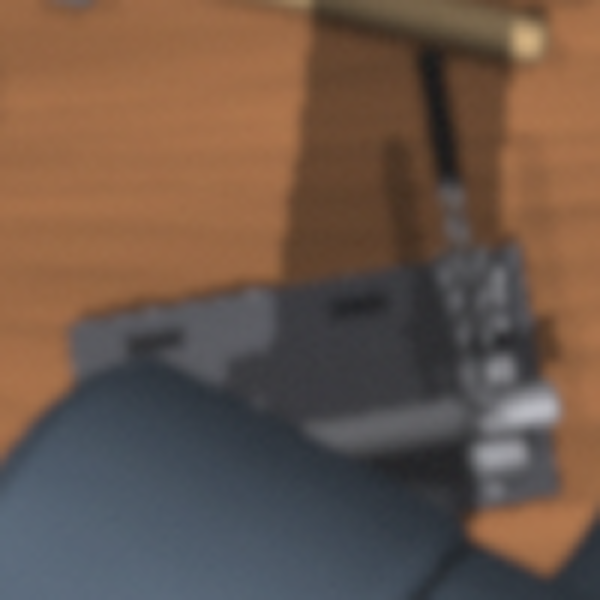

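View pics/t17.png

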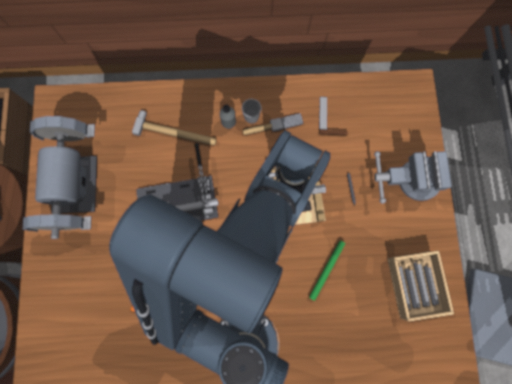

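```bash
python3 - <<'E'
from h import *
c=lambda x,y:((x+.5)/6+125-.5,(y+.5)/6+135-.5)
q=lambda x,y:((x+.5)/5+150-.5,(y+.5)/5+190-.5)
for p,r in (((430,55),(145,100)),((452,182),(232,140))):
    X,d=tri(c(*p),q(*r));print(X[2],d,loc(X))
print("end -y",loc(T.onz(c(558,408),.055)))
s=cv2.imread("pics/s17.png");crop(s,180,255,40,40,14,"pics/s17d.png")
E
```

```text
0.08578669391043936 0.005114019843541644 [ 0.2021 -0.0709]
0.08706751943251145 0.0011811411197150741 [ 0.1289 -0.0709]
end -y [-0.003  -0.1072]
```

View pics/s17d.png

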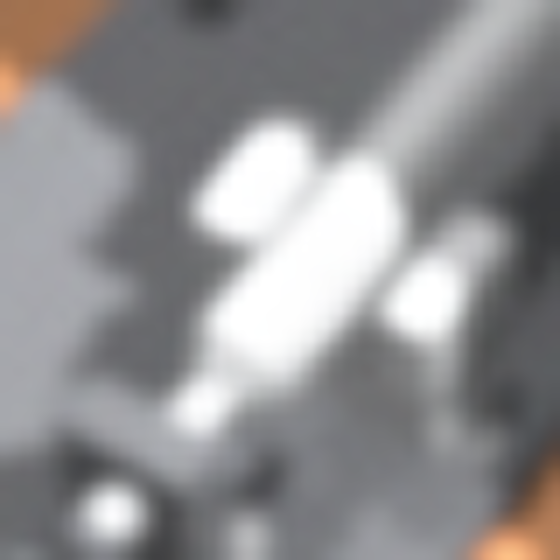

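```bash
python3 -c "
from cell import manip
print(manip.hand_in())"
```

```text
the job is handed in; nothing more can be done
None
```

The thick bar is home in both V-blocks, up against the stop screw, and clamped with the handle flat. I handed the job in at about 25 s of the 72 s allowed.

- **Picking the bar:** of the three bars in the rest I took the nearest one. It measured 24.2 mm wide and 222 mm long. The other two measured 16 × 188 mm (the thin bar) and 28 × 201 mm (the square bar on its edge).
- **Seating:** I lowered it about 10 mm short of the stop in steps of 1 mm or less, until its weight came off the gripper. I then opened the fingers briefly so it could settle.
- **Sliding to the stop:** my first push stuck at about 8 N. At first I could not tell whether that was friction or the stop. With part of the weight lifted, the bar slid on at 1 to 3.5 N. It then stopped firmly; 7 N with most of the weight lifted moved it no further. I let go there.
- **Clamping:** the shut fingers pushed the handle over until about 25 N moved it only 0.4 mm more.

**Last checks:**
- The handle is level: two points along its grip are 86 and 87 mm above the table.
- The nose is on the bar, and the force on the gripper is near zero.
- In the side view the bar's end meets the screw button. The arm hid that end from above, so this rests on the side view and the feel of the contact.
- The hammer, brush, bottle, tin, try square and punch look unmoved. The arm partly hid the two bars left in the rest, and I did not check them separately.

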